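# Line up a stripped oil filter by height for the evidence photo

## Task

Line up the parts of the cut-open oil filter for its photograph, going down in height away from the can, which already stands at one end of the row and stays where it is: stand the standpipe, pleated element, coil spring and tapping plate upright, each in the middle of its own white blotter, the tallest on the blotter next to the can and the lowest on the farthest. The standpipe is still in the spring clip of the drain stand: pull it out sideways through the clip's mouth. Do not tip any part over.

Things in the scene. Friction and masses are not known exactly. Their poses are not given: they have to be found in the camera images.
- standpipe_center (a point): centre (half-way up, 42 mm above its foot) of the standpipe: an upright bare steel tube, 26 mm in diameter, 84 mm tall, about 0.1 kg, small dark holes round its upper half, with a foot flange 32 mm across and 4 mm thick. It starts standing on the base of the drain stand (its foot 8 mm above the bench), held by the spring clip; its upper half stands free above the clip. z up its axis
- element_center (a point): centre (half-way up, 30 mm above its underside) of the filter element: an upright round pleated paper cartridge, yellowish, with metal end caps, 54 mm in diameter, 60 mm tall, about 0.09 kg. It starts standing on the bench. z up its axis
- spring_center (a point): centre (half-way up, 18 mm above its underside) of the coil spring: bare steel, 42 mm outside diameter, 36 mm tall, about 0.05 kg, stiff enough to be gripped across like a solid cylinder. It starts standing on the bench. z up its axis
- tapping_plate_center (a point): centre (half-way up, 10 mm above its underside) of the tapping plate, the filter's threaded base: a zinc-plated disc 66 mm in diameter and 6 mm thick with a ring of eight dark holes, and in its middle a boss 26 mm in diameter that rises to 20 mm above the underside; grip it by the boss. About 0.13 kg. It starts lying flat on the bench, boss up. z up its axis
- blotter_a: one of four alike white blotter cards, 80 x 80 mm, 2 mm thick, fixed to the bench in a straight row about 90 mm from centre to centre, between the can at one end and a roll of brown tape at the other, beside a yellow-and-black photo scale. Which letter lies where in the row changes. Origin: centre of its underside, on the bench; z up
- blotter_b: one of four alike white blotter cards, 80 x 80 mm, 2 mm thick, fixed to the bench in a straight row about 90 mm from centre to centre, between the can at one end and a roll of brown tape at the other, beside a yellow-and-black photo scale. Which letter lies where in the row changes. Origin: centre of its underside, on the bench; z up
- blotter_c: one of four alike white blotter cards, 80 x 80 mm, 2 mm thick, fixed to the bench in a straight row about 90 mm from centre to centre, between the can at one end and a roll of brown tape at the other, beside a yellow-and-black photo scale. Which letter lies where in the row changes. Origin: centre of its underside, on the bench; z up
- blotter_d: one of four alike white blotter cards, 80 x 80 mm, 2 mm thick, fixed to the bench in a straight row about 90 mm from centre to centre, between the can at one end and a roll of brown tape at the other, beside a yellow-and-black photo scale. Which letter lies where in the row changes. Origin: centre of its underside, on the bench; z up
- can: the filter's can, the head of the row: an open-topped round light-grey sheet steel can, 74 mm in diameter, 100 mm tall, about 0.25 kg, standing loose on the bench at one end of the row (either end, changes from start to start), in line with it, about 110 mm from the centre of the nearest blotter. It is not to be moved. Origin: centre of its underside; z up
- drain_stand: fixed grey base 90 (x) x 80 x 8 mm thick, a 58 mm high post, and on it a C-shaped steel spring clip (29 to 43 mm above the bench) round the standpipe. Origin: centre of the base's underside; pipe axis 12 mm from it along +x. +x: the way the clip's mouth opens (away from the robot); z up. 5 to 9 N of level pull snaps it open; draw the pipe 45 mm before lifting: its foot flange catches under the clip
Not all that is in view belongs to the job. What is shaped like the part that bears spring_center but green or turquoise is not meant.

How it is judged:
By the outcome, as a careful person would: the job done as asked, in the order asked, and still so for the second after the job is handed in, with the robot touching nothing.
It also fails if it takes over 112 s, if anything falls off the work surface, if the arm or the gripper's body presses on something with over 40 N, if the wrist force passes 120 N, or if a joint passes its speed limit or range.

## Robot

A 7-joint arm with a two-finger parallel gripper is mounted at the origin on the work surface. World frame = base frame: x ahead of the robot, y to its left, z up, the work surface at z = 0. Lengths are in m, angles in rad, forces in N, time in s.
With the tool pointing down it reaches from about 0.4 to 0.85 m from the base axis. Payload 10.4 kg.
Tool frame: the origin (TCP) lies midway between the tips of the shut fingers; the grasp point (between the pads) lies 19 mm behind it; x points along the fingers, z is the direction in which the jaws open and shut, and the axes are right-handed (so a half turn about x gives the same grasp; the last joint's range is limited). The gripper opens to 87 mm and grips with 3 to 60 N. Pads are 19 mm wide; open, the fingers measure 117 mm over their backs; the gripper's body (75 mm by 190 mm) begins 51 mm behind the grasp point.
Start: joints at [1.316, 0.332, -0.065, 1.46, 0.022, 1.35, -0.088], TCP at [0.144, -0.608, 0.195] pointing down, gripper open.
Joint ranges: [-2.6, 2.6], [-0.5, 2.12], [-1.47, 1.34], [0.16, 2.42], [-1.27, 4.41], [0.06, 2.06], [-2.6, 2.6]. Speed limits (rad/s): [2.22, 2.22, 2.79, 2.79, 3.14, 3.14, 3.14].

## Interface

Orientations are given as a unit quaternion [x, y, z, w].
In Python, from bench import read_state, camera, camera_params, close_job gives the robot as it stands.
- The arm moves only by the tool arm_command, never from a script. Its argument "targets" is a list of rows, each a list of 7 numbers: the closure in counts, from 0 (fully open) to 255 (shut), then the shift along the tool's x, y, z in mm, then the turn, a rotation vector about the tool's x, y, z in rad. A call has 1 to 10 rows; each row is the pose to reach, as a shift and turn from the pose commanded when the call began, along the tool's axes at that moment; what a row does not reach only later rows make up. A row lasts 1/10 s, in which the tool goes at most 50 mm and 8.59 degrees, less where a joint would pass 70% of its speed; a pose out of reach is approached as far as the arm can. A call with a gripper value outside its range is refused whole. The fingers move at their own pace and stop on an object; "newtons" is the grip in N (left out, the last holds). Time passes only in rows, so rows that repeat a pose let the fingers close. It gives the time, the measured TCP pose, the force and the opening at its end, in the units of the state.
- read_state(): the state, without advancing time (a new reading comes with each control period).
- camera(name): name is "scene" or "top" or "wrist"; returns the picture (420x560x3 uint8, red, green, blue); there is no depth.
- camera_params(name): a dict with "intrinsics" (3x3 intrinsics, pixels), "dist" ([k1, k2, p1, p2, k3] as OpenCV has them; the pictures are not rectified), "xyz" and "orientation" of the camera in the world; the wrist camera has in their place "mount" (4x4, takes a point from camera to tool coordinates, whose origin is the TCP and whose axes are the tool frame's). Camera axes: x right, y down, z forward; pixel columns grow to the right and rows downward; lengths in m; the calibration is good to about 2 mm. A picture is of the moment at which its call begins: read the wrist's pose just before it. camera_params takes no time and is no camera call.
- close_job(): hands the job in, once; it reports no verdict.
The state is a dict: "time": time; "joint_positions": joint angles; "joint_vel": joint speeds; "joint_torque": joint torques, N m; "ee_pos": TCP position; "eef_rot": TCP orientation; "ft_force": force on the tool from outside, world axes, zero at the start; "torque": the same for the moment, N m; "width": finger opening in m.
Only numpy, scipy, OpenCV 4.12 (cv2) and the standard library are available. Lean on these libraries where they do the work, as an engineer would, in place of code of your own. Each camera call takes 0.05 s, during which the arm holds its last target.

## Working session

There is one attempt and no reset: what is moved stays moved. The work goes in short steps, Python scripts to look and compute and a tool call to move; the robot and the scene stay as the last step left them, time stands still between calls to the robot, and variables do not carry over. Pictures are saved under pics/ and viewed, and the job is handed in when it is done.

Besides the shell and the picture viewer there is one more tool, called after "Emit:" as name([rows], argument=value, ...), one row to a line, values as JSON. arm_command: Moves the arm, as the interface text tells. Its arguments: {"type":"object","properties":{"targets":{"type":"array"},"newtons":{"type":"number"}},"required":["targets"]}

```bash
ls; mkdir -p pics; python3 - <<'E'
from bench import *
import cv2
s=read_state()
for k,v in s.items(): print(k,v)
for n in ["scene","top","wrist"]:
    im=camera(n); cv2.imwrite(f"pics/{n}0.png",cv2.cvtColor(im,cv2.COLOR_RGB2BGR)); print(n,camera_params(n))
E
```

```text
pics
time 0.0
joint_positions [ 1.31639236  0.33291047 -0.0646943   1.46094623  0.02160646  1.3498455
 -0.08847334]
joint_vel [-0.00096984 -0.00079737  0.00057638  0.00044933  0.00058293  0.00039746
  0.00084676]
joint_torque [-1.13784794e-03 -6.23242950e+01  2.40759202e-02 -3.89909542e+01
 -6.14338880e-02  3.93756072e-02  1.21135731e-04]
ee_pos [ 0.14347699 -0.60788518  0.19382748]
eef_rot [ 0.43910204  0.55488327 -0.43852168  0.55406921]
ft_force [0.40273948 0.74091509 0.1596027 ]
torque [ 0.03709738 -0.01070298 -0.00559706]
width 0.08730552572368447
scene {'intrinsics': array([[478.83415795,   0.        , 284.13806308],
       [  0.        , 478.83415795, 210.5623943 ],
       [  0.        ,   0.        ,   1.        ]]), 'dist': array([-0.12404147,  0.        ,  0.        ,  0.        ,  0.        ]), 'xyz': array([ 0.91086088, -0.2582472 ,  0.87358064]), 'orientation': array([ 0.86788127,  0.41862884, -0.12345778, -0.23725551])}
top {'intrinsics': array([[409.81684216,   0.        , 281.01612438],
       [  0.        , 409.81684216, 205.96318846],
       [  0.        ,   0.        ,   1.        ]]), 'dist': array([0.02118372, 0.        , 0.        , 0.        , 0.        ]), 'xyz': array([ 0.42761592, -0.00192097,  0.81434518]), 'orientation': array([ 0.70549944, -0.70505086,  0.04561885, -0.05561242])}
wrist {'intrinsics': array([[338.48011895,   0.        , 280.83122029],
       [  0.        , 338.48011895, 209.59092435],
       [  0.        ,   0.        ,   1.        ]]), 'dist': array([-0.02673444,  0.        ,  0.        ,  0.        ,  0.        ]), 'mount': array([[ 3.31424394e-04, -2.74510429e-01,  9.61584065e-01,
        -1.89986208e-01],
       [ 2.73632048e-04, -9.61584057e-01, -2.74510521e-01,
         7.55523862e-02],
       [ 9.99999908e-01,  3.54099700e-04, -2.43577563e-04,
        -7.01742602e-04],
       [ 0.00000000e+00,  0.00000000e+00,  0.00000000e+00,
         1.00000000e+00]])}
```

View pics/scene0.png

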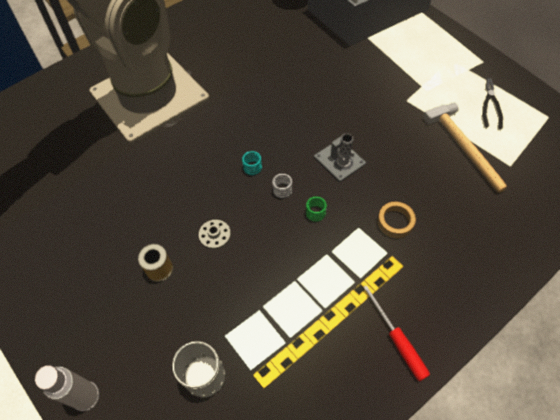

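View pics/top0.png

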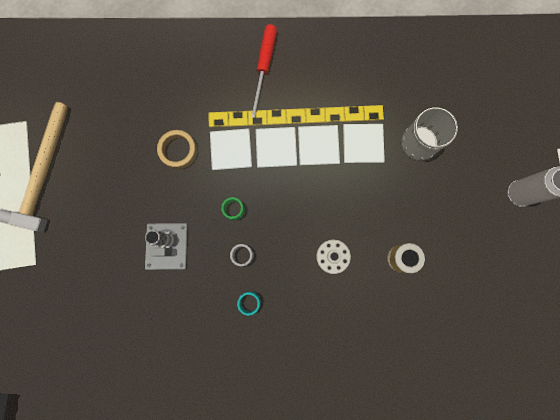

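View pics/wrist0.png

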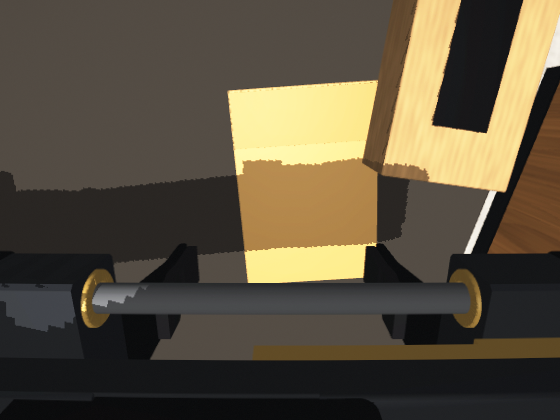

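The scene camera shows the can at the lower left (200,370) with the blotters running up right to the tape (397,219). The top view shows the can at (430,135), blotters at (364,143), (319,145), (276,147) and (231,149), and the tape at (176,148). The stand is at (165,245), steel spring (242,255), plate (334,256) and element (408,258). Now I'll measure them.

```bash
cat > h.py <<'E'
import numpy as np,cv2
from scipy.spatial.transform import Rotation as R
from bench import *
def cam(name,st=None):
    p=camera_params(name)
    if 'mount' in p:
        st=st or read_state()
        T=np.eye(4);T[:3,:3]=R.from_quat(st['eef_rot']).as_matrix();T[:3,3]=st['ee_pos'];T=T@p['mount']
        return p['intrinsics'],p['dist'],T[:3,:3],T[:3,3]
    return p['intrinsics'],p['dist'],R.from_quat(p['orientation']).as_matrix(),np.array(p['xyz'])
def ray(c,px):
    K,d,Rm,t=c
    u=cv2.undistortPoints(np.array(px,float).reshape(-1,1,2),K,d).reshape(-1,2)
    return np.c_[u,np.ones(len(u))]@Rm.T
def onz(c,px,z):
    r=ray(c,px); t=c[3]; s=(z-t[2])/r[:,2]; return t+r*s[:,None]
def proj(c,P):
    K,d,Rm,t=c
    q=(np.array(P,float).reshape(-1,3)-t)@Rm
    return cv2.projectPoints(q,np.zeros(3),np.zeros(3),K,d)[0].reshape(-1,2)
def blobs(m,amin=60):
    cs,_=cv2.findContours(m.astype(np.uint8),cv2.RETR_EXTERNAL,cv2.CHAIN_APPROX_NONE)
    return [c[:,0,:] for c in cs if cv2.contourArea(c)>amin]
E
python3 - <<'E'
from h import *
for n in ["top","scene"]:
    c=cam(n); im=cv2.imread(f"pics/{n}0.png"); hsv=cv2.cvtColor(im,cv2.COLOR_BGR2HSV)
    print(n,'corners',onz(c,[[0,0],[560,0],[0,420],[560,420]],0).round(3).tolist())
    m=(hsv[...,2]>190)&(hsv[...,1]<50)
    for b in blobs(m,300):
        r=cv2.minAreaRect(b.astype(np.float32)); P=onz(c,cv2.boxPoints(r),0.002); 
        P0=onz(c,[r[0]],.002)[0]; print('white',np.round(r[0],1),np.round(r[1],1),P0.round(4),np.linalg.norm(np.diff(P,axis=0),axis=1).round(3), np.degrees(np.arctan2(*(P[1]-P[0])[[1,0]])).round(1))
    m=(hsv[...,2]>70)
    for b in blobs(m,60):
        (x,y),(a,bb),an=cv2.fitEllipse(b); print('blob',round(x,1),round(y,1),round(a,1),round(bb,1),onz(c,[[x,y]],0.0)[0].round(3))
E
python3 - <<'E'
import cv2
im=cv2.imread('pics/top0.png')[190:310,130:430]; cv2.imwrite('pics/t0c.png',cv2.resize(im,None,fx=2.6,fy=2.6,interpolation=3))
im=cv2.imread('pics/scene0.png')[120:300,120:420]; cv2.imwrite('pics/s0c.png',cv2.resize(im,None,fx=2.6,fy=2.6,interpolation=3))
E
```

```text
top corners [[0.993, 0.616, 0.0], [0.984, -0.578, 0.0], [0.144, 0.531, 0.0], [0.15, -0.5, 0.0]]
white [409.8 257.8] [27.6 26.9] [ 0.4425 -0.242   0.002 ] [0.054 0.052 0.053] -46.0
white [333.5 256.5] [31. 31.] [ 0.4445 -0.0935  0.002 ] [0.061 0.06  0.06 ] -89.9
white [ 17.5 245.5] [35. 47.] [0.4661 0.5303 0.002 ] [0.093 0.069 0.093] 5.8
white [230.2 148.7] [37.8 39.4] [0.6632 0.1139 0.002 ] [0.081 0.08  0.08 ] -85.6
white [275.8 146.6] [37.9 39.4] [0.6674 0.0206 0.002 ] [0.081 0.08  0.08 ] -87.2
white [318.5 144.6] [37.9 39.6] [ 0.6715 -0.0667  0.002 ] [0.081 0.08  0.08 ] -87.8
white [363.5 142.5] [37. 39.] [ 0.6756 -0.1584  0.002 ] [0.08  0.078 0.079] -90.3
white [ 14.5 166.5] [29. 89.] [0.626  0.5513 0.002 ] [0.186 0.059 0.186] 5.5
blob 245.5 300.4 22.5 37.2 [0.36  0.078 0.   ]
blob 536.0 187.2 35.2 61.8 [ 0.583 -0.497  0.   ]
blob 260.4 136.4 315.2 528.1 [0.69  0.052 0.   ]
scene corners [[-0.735, -0.173, 0.0], [0.426, 1.223, 0.0], [0.515, -0.621, 0.0], [1.138, 0.17, 0.0]]
white [ 45.5 377. ] [22. 21.] [ 0.4964 -0.5107  0.002 ] [0.042 0.041 0.041] 54.2
white [198.3 373.4] [23.7 45
[... 1006 characters left out ...]
.6 20.4 25.0 [0.435 0.094 0.   ]
blob 251.8 161.4 19.8 23.0 [0.341 0.08  0.   ]
blob 339.9 160.4 29.4 44.5 [0.465 0.237 0.   ]
blob 157.0 78.3 14.5 26.4 [-0.038  0.047 -0.   ]
blob 147.6 94.7 72.8 102.8 [-0.001 -0.002 -0.   ]
blob 149.8 48.3 7.1 18.3 [-0.157  0.091  0.   ]
blob 105.8 47.1 14.1 27.1 [-0.248 -0.003  0.   ]
blob 463.7 98.1 82.8 225.0 [0.514 0.617 0.   ]
blob 517.2 31.5 73.9 150.8 [0.438 0.961 0.   ]
blob 169.6 2.7 6.8 20.4 [-0.305  0.241  0.   ]
blob 125.2 15.1 9.4 29.9 [-0.344  0.108  0.   ]
blob 112.1 13.8 13.7 38.6 [-0.378  0.08   0.   ]
blob 75.6 27.1 11.3 67.9 [-0.399 -0.033  0.   ]
blob 58.9 30.8 6.6 81.4 [-0.42 -0.08 -0.  ]
blob 35.5 30.7 26.6 91.7 [-0.475 -0.136  0.   ]
```

View pics/t0c.png

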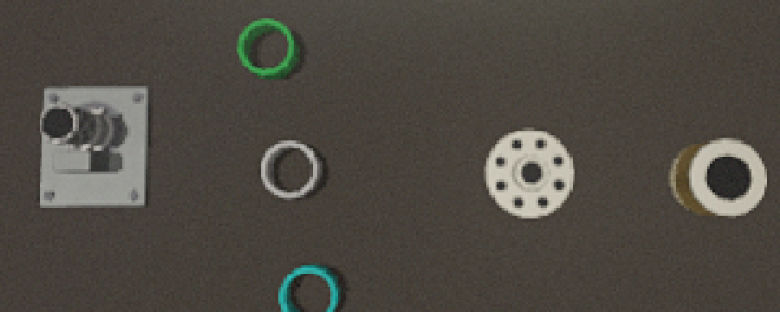

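View pics/s0c.png

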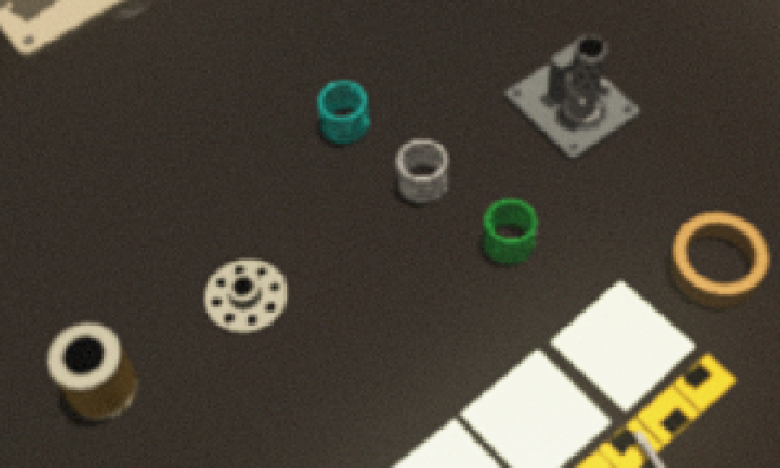

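The crops match: element ring, plate, steel spring and stand (post on the robot side, pipe just beyond it). Next I'll get accurate centres at the known heights.

```bash
python3 - <<'E'
from h import *
ct,cs=cam("top"),cam("scene")
T=cv2.imread("pics/top0.png");S=cv2.imread("pics/scene0.png")
def sub(im,x,y,w,h,f):
    m=f(cv2.cvtColor(im,cv2.COLOR_BGR2HSV).astype(int))
    z=np.zeros(m.shape,bool);z[y:y+h,x:x+w]=m[y:y+h,x:x+w]
    bs=blobs(z,30); return max(bs,key=cv2.contourArea)
w=lambda h:(h[...,2]>150)&(h[...,1]<60)
def rep(n,c,im,box,f,z):
    b=sub(im,*box,f); e=cv2.fitEllipse(b); P=onz(c,b,z); 
    (x,y),r=cv2.minEnclosingCircle((P[:,:2]*1000).astype(np.float32))
    e2=cv2.fitEllipse((P[:,:2]*1000).astype(np.float32))
    print(n,np.round(e[0],1),np.round(e[1],1),'world ell',np.round(e2[0],1),np.round(e2[1],1))
rep('elem top',ct,T,(380,235,55,45),w,.06)
rep('elem scn',cs,S,(130,240,50,45),w,.06)
g=lambda h:(h[...,2]>105)&(h[...,1]<70)
rep('plate top',ct,T,(310,235,50,45),g,.006)
rep('plate scn',cs,S,(190,215,50,40),g,.006)
rep('spring top',ct,T,(225,240,35,30),g,.034)
rep('spring scn',cs,S,(268,170,30,18),g,.034)
for im,c,box in((T,ct,(140,215,55,60)),(S,cs,(310,140,60,42))):
    for th in (75,90):
        b=sub(im,*box,lambda h:(h[...,2]>th)&(h[...,1]<90)); r=cv2.minAreaRect(b.astype(np.float32)); bp=cv2.boxPoints(r)
        P=onz(c,bp,.008); print('base',th,bp.round(1).tolist(),P.mean(0).round(4),P.round(4)[:,:2].tolist())
print(onz(ct,[[151.5,237.5]],.092), onz(cs,[[347.5,138]],.092))
for n,P in (('pipe',onz(ct,[[151.5,237.5]],.092)),):print(proj(cs,P))
a=T[222:272,140:192];cv2.imwrite('pics/tst.png',cv2.resize(a,None,fx=10,fy=10,interpolation=0))
a=S[125:185,310:370];cv2.imwrite('pics/sst.png',cv2.resize(a,None,fx=10,fy=10,interpolation=0))
E
```

```text
elem top [409.6 257.9] [27.9 29.3] world ell [ 441.3 -224.5] [51.1 51.7]
elem scn [151.8 256.5] [23.  27.2] world ell [ 440.9 -224.8] [50.2 51. ]
plate top [333.1 256.3] [33.4 34. ] world ell [445.1 -92.2] [65.4 65.6]
plate scn [214.  233.1] [27.5 32. ] world ell [444.2 -92.5] [65.5 65.8]
spring top [240.7 254.7] [21.5 21.7] world ell [447.1  85.4] [40.4 41.2]
spring scn [281.7 180.6] [14.7 19.8] world ell [444.5  86.2] [38. 42.]
base 75 [[145.0, 223.0], [186.0, 223.0], [186.0, 269.0], [145.0, 269.0]] [0.465  0.2364 0.008 ] [[0.51, 0.279], [0.5099, 0.1977], [0.42, 0.1945], [0.42, 0.2745]]
base 90 [[145.0, 223.0], [186.0, 223.0], [186.0, 269.0], [145.0, 269.0]] [0.465  0.2364 0.008 ] [[0.51, 0.279], [0.5099, 0.1977], [0.42, 0.1945], [0.42, 0.2745]]
base 75 [[313.3999938964844, 155.60000610351562], [335.5, 132.5], [366.20001220703125, 161.8000030517578], [344.20001220703125, 184.89999389648438]] [0.4639 0.2368 0.008 ] [[0.4211, 0.1952], [0.4013, 0.2795], [0.5088, 0.2767], [0.5244, 0.1958]]
base 90 [[314.0, 155.0], [336.5, 132.5], [365.5, 161.5], [343.0, 184.0]] [0.463  0.2375 0.008 ] [[0.4207, 0.1973], [0.4029, 0.2814], [0.5073, 0.276], [0.5211, 0.1953]]
[[0.47567158 0.23698128 0.092     ]] [[0.47792742 0.23707419 0.092     ]]
[[346.74459214 137.37256519]]
```

View pics/tst.png

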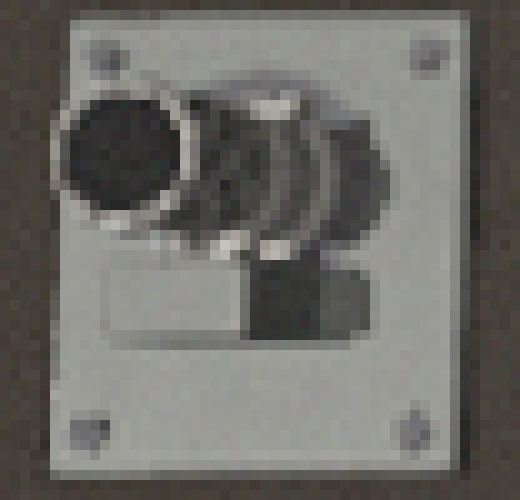

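View pics/sst.png

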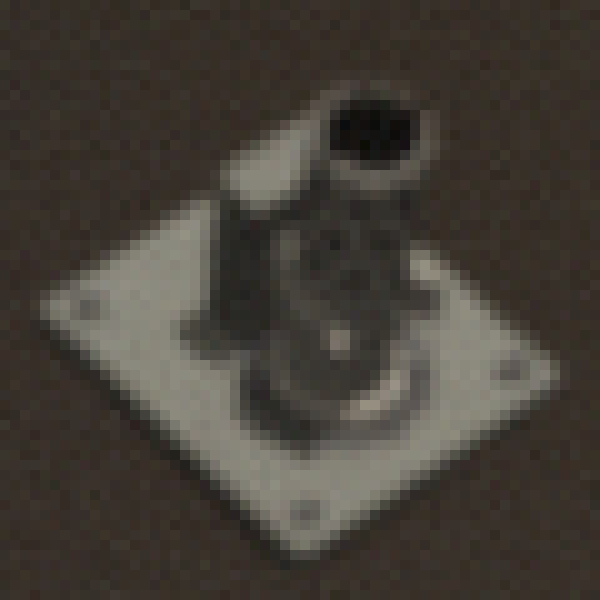

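```bash
cat >> h.py <<'E'
def tgt(pos,Rg=None,st=None):
    "shift (mm) and rotvec in tool axes from measured pose"
    st=st or read_state(); Rm=R.from_quat(st['eef_rot']); 
    d=Rm.inv().apply(np.array(pos)-st['ee_pos'])*1000
    rv=(Rm.inv()*R.from_matrix(Rg)).as_rotvec() if Rg is not None else None
    return d.round(1),None if rv is None else rv.round(3)
A=np.array([[0,-1,0],[0,0,1],[-1,0,0]],float)   # cols x=-Z,y=-X,z=+Y
B=np.array([[0,1,0],[0,0,-1],[-1,0,0]],float)   # z=-Y
E
python3 - <<'E'
from h import *
s=read_state();print(R.from_quat(s['eef_rot']).as_matrix().round(3))
for n,M in(('A',A),('B',B)): print(n,tgt([.446,.086,.2],M))
c=cam('top');q=np.array([[70,20],[468,12],[460,470],[52,470]])/10+[140,222]-.0
P=onz(c,q,.008);print(P.round(4).tolist(),P.mean(0))
print(np.degrees(np.arctan2(*(P[0]-P[3])[[1,0]])),np.degrees(np.arctan2(*(P[1]-P[2])[[1,0]])),np.degrees(np.arctan2(*(P[0]-P[1])[[0,1]])))
print('post',onz(c,np.array([[105,260],[245,260],[245,340],[105,340]])/10+[140,222],.058).round(4))
E
```

```text
[[-0.     0.973  0.23 ]
 [ 0.001  0.23  -0.973]
 [-1.    -0.    -0.001]]
A (array([  -5.3,  453.8, -605.9]), array([-2.91e+00, -0.00e+00, -2.00e-03]))
B (array([  -5.3,  453.8, -605.9]), array([ 0.232, -0.001,  0.   ]))
[[0.508, 0.275, 0.008], [0.5095, 0.1961, 0.008], [0.42, 0.1945, 0.008], [0.42, 0.2741, 0.008]] [0.46435316 0.23492126 0.008     ]
0.5704510748396926 1.035790810475566 -1.140451312788586
post [[0.4586 0.2491 0.058 ]
 [0.4586 0.2233 0.058 ]
 [0.444  0.2227 0.058 ]
 [0.444  0.2484 0.058 ]]
```

```bash
python3 - <<'E'
from h import *
print(tgt([.441,-.2245,.15],B))
E
```

```text
(array([  44.4,  377.6, -304.8]), array([ 0.232, -0.001,  0.   ]))
```

Emit:
arm_command([
  [0, 0, 38, -30, 0.023, 0, 0],
  [0, 0, 76, -61, 0.046, 0, 0],
  [0, 5, 113, -91, 0.07, 0, 0],
  [0, 10, 151, -122, 0.093, 0, 0],
  [0, 15, 189, -152, 0.116, 0, 0],
  [0, 20, 227, -183, 0.139, 0, 0],
  [0, 25, 264, -213, 0.162, 0, 0],
  [0, 30, 302, -244, 0.186, 0, 0],
  [0, 37, 340, -274, 0.209, 0, 0],
  [0, 44, 378, -305, 0.232, 0, 0],
], newtons=20)

```text
time: 1.15
ee_pos: [0.4422, -0.223, 0.1505]
eef_rot: [-0.5, -0.499, 0.5, -0.5]
ft_force: [1.2, -1.1, 0.6]
width: 0.0868
```

Emit:
arm_command([
  [0, 0, 0, 0, 0, 0, 0],
  [0, 0, 0, 0, 0, 0, 0],
  [0, 0, 0, 0, 0, 0, 0],
  [0, 0, 0, 0, 0, 0, 0],
])

```text
time: 1.55
ee_pos: [0.4407, -0.226, 0.1507]
eef_rot: [-0.501, -0.499, 0.501, -0.499]
ft_force: [0.9, -0.4, -0.2]
width: 0.0867
```

```bash
python3 - <<'E'
from h import *
s=read_state();print(s['time'],s['ee_pos'],s['joint_positions'].round(2),tgt([.441,-.2245,.028],B))
im=camera('wrist');cv2.imwrite('pics/w1.png',im[...,::-1])
c=cam('wrist',s);print(proj(c,[[.441,-.2245,.06]]))
E
```

```text
1.55 [ 0.44069582 -0.22598077  0.15071091] [ 0.79  0.11 -0.43  1.84  0.05  1.21 -1.23] (array([122.7,   0.3,  -1.5]), array([-0.003,  0.   ,  0.   ]))
[[280.03050103 203.89250186]]
```

View pics/w1.png

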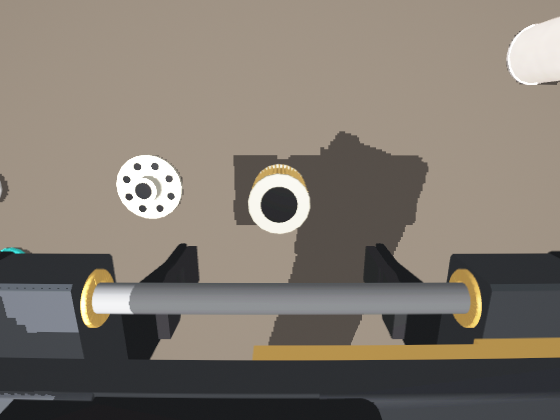

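The wrist view shows the element ring at (279,204), against a prediction of (280,204), so the position is confirmed. I'll go down and grip.

Emit:
arm_command([
  [0, 30, 0, -1, 0, 0, 0],
  [0, 60, 0, -1, 0, 0, 0],
  [0, 85, 0, -1, 0, 0, 0],
  [0, 105, 0, -1, 0, 0, 0],
  [0, 118, 0, -1, 0, 0, 0],
  [0, 122, 0, -1, 0, 0, 0],
  [0, 122, 0, -1, 0, 0, 0],
  [255, 122, 0, -1, 0, 0, 0],
  [255, 122, 0, -1, 0, 0, 0],
  [255, 122, 0, -1, 0, 0, 0],
], newtons=20)

```text
time: 2.6
ee_pos: [0.4419, -0.2239, 0.0293]
eef_rot: [0.5, 0.499, -0.5, 0.5]
ft_force: [0.2, -0.3, -0.1]
width: 0.0706
```

Emit:
arm_command([
  [255, 0, 0, 0, 0, 0, 0],
  [255, 0, 0, 0, 0, 0, 0],
  [255, 0, 0, 0, 0, 0, 0],
  [255, 0, 0, 0, 0, 0, 0],
])

```text
time: 3.0
ee_pos: [0.4416, -0.2238, 0.0288]
eef_rot: [0.5, 0.5, -0.5, 0.5]
ft_force: [0.3, -0.8, 1.0]
width: 0.0528
```

Emit:
arm_command([
  [255, -20, 0, 0, 0, 0, 0],
  [255, -50, 5, -3, 0, 0, 0],
  [255, -60, 25, -17, 0, 0, 0],
  [255, -60, 55, -38, 0, 0, 0],
  [255, -60, 90, -61, 0, 0, 0],
  [255, -60, 125, -85, 0, 0, 0],
  [255, -60, 160, -109, 0, 0, 0],
  [255, -60, 190, -130, 0, 0, 0],
  [255, -60, 215, -147, 0, 0, 0],
  [255, -60, 229, -157, 0, 0, 0],
])

```text
time: 4.0
ee_pos: [0.6717, -0.064, 0.0878]
eef_rot: [0.5, 0.501, -0.499, 0.5]
ft_force: [-1.3, 0.8, -1.0]
width: 0.0529
```

Emit:
arm_command([
  [255, 0, 0, 0, 0, 0, 0],
  [255, 0, 0, 0, 0, 0, 0],
  [255, 0, 0, 0, 0, 0, 0],
  [255, 0, 0, 0, 0, 0, 0],
])

```text
time: 4.4
ee_pos: [0.6699, -0.0679, 0.0888]
eef_rot: [-0.5, -0.499, 0.501, -0.5]
ft_force: [-0.5, 0.4, -1.2]
width: 0.0524
```

```bash
python3 - <<'E'
from h import *
s=read_state();print(s['time'],s['ee_pos'],s['joint_positions'].round(2),tgt([.6715,-.0665,.031],B))
for n in ('scene','wrist'):
    im=camera(n);cv2.imwrite(f'pics/{n}2.png',im[...,::-1])
E
```

```text
4.4 [ 0.66990151 -0.06793295  0.08878395] [ 0.38  0.56 -0.49  1.42  0.27  1.23 -1.71] (array([57.8,  1.6, -1.5]), array([-0.002,  0.001,  0.   ]))
```

View pics/scene2.png

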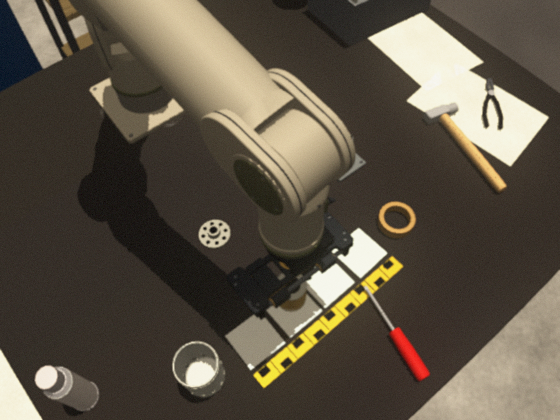

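View pics/wrist2.png

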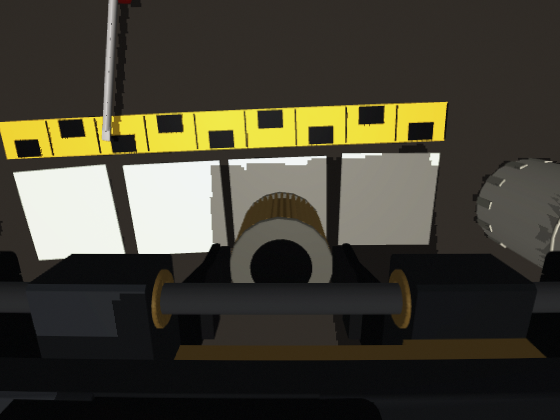

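The wrist view shows the element upright between the pads (ring at (281,263)), over the second blotter from the can. I'll lower it.

Emit:
arm_command([
  [255, 20, 1, -1, 0, 0, 0],
  [255, 38, 1, -1, 0, 0, 0],
  [255, 50, 1, -1, 0, 0, 0],
  [255, 55, 1, -1, 0, 0, 0],
  [255, 57, 1, -1, 0, 0, 0],
  [255, 57, 1, -1, 0, 0, 0],
  [255, 57, 1, -1, 0, 0, 0],
  [255, 57, 1, -1, 0, 0, 0],
])

```text
time: 5.3
ee_pos: [0.6719, -0.0657, 0.0324]
eef_rot: [0.5, 0.5, -0.5, 0.5]
ft_force: [-0.8, -0.7, -1.1]
width: 0.0527
```

Emit:
arm_command([
  [255, 1, 0, 0, 0, 0, 0],
  [255, 1, 0, 0, 0, 0, 0],
  [255, 1, 0, 0, 0, 0, 0],
  [45, 1, 0, 0, 0, 0, 0],
  [45, 1, 0, 0, 0, 0, 0],
  [45, 1, 0, 0, 0, 0, 0],
  [45, 1, 0, 0, 0, 0, 0],
  [45, 1, 0, 0, 0, 0, 0],
])

```text
time: 6.1
ee_pos: [0.6715, -0.0657, 0.0306]
eef_rot: [-0.5, -0.5, 0.5, -0.5]
ft_force: [-0.2, 0.9, -0.4]
width: 0.0711
```

Emit:
arm_command([
  [45, -20, 0, 0, 0, 0, 0],
  [45, -45, 0, 0, 0, 0, 0],
  [45, -75, 0, 0, 0, 0, 0],
  [30, -105, 0, 0, 0, 0, 0],
  [0, -110, -20, 0, 0, 0, 0],
  [0, -110, -50, 0, 0, 0, 0],
  [0, -110, -80, 0, 0, 0, 0],
  [0, -110, -110, 0, 0, 0, 0],
  [0, -110, -110, 0, 0, 0, 0],
  [0, -110, -110, 0, 0, 0, 0],
])

```text
time: 7.1
ee_pos: [0.5615, -0.066, 0.1412]
eef_rot: [0.5, 0.499, -0.5, 0.5]
ft_force: [0.8, -0.6, 0.4]
width: 0.0871
```

```bash
python3 - <<'E'
from h import *
s=read_state();print(s['time'],s['ee_pos'],s['width'],tgt([.4445,-.0925,.12],B))
im=camera('wrist');cv2.imwrite('pics/w3.png',im[...,::-1])
c=cam('wrist',s);print(proj(c,[[.671,-.0665,.062]]))
im=camera('scene');cv2.imwrite('pics/s3.png',im[...,::-1])
E
```

```text
7.1 [ 0.5615132  -0.06596884  0.14117567] 0.08710509200942237 (array([  21.1, -117. ,   26.6]), array([-0.001,  0.001, -0.001]))
[[282.52797146  65.65124922]]
```

View pics/w3.png

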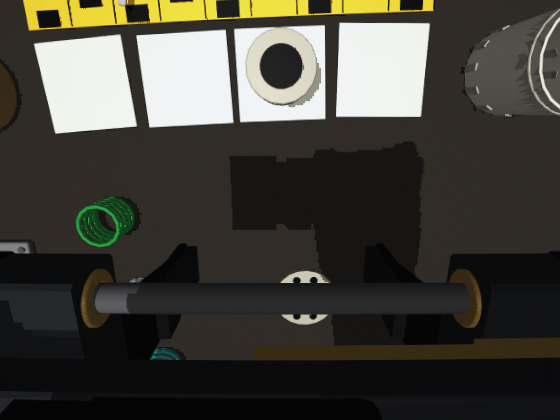

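The element stands on its blotter at (282,66), with the prediction at (282,66). Next is the plate.

Emit:
arm_command([
  [0, 0, -25, 6, 0, 0, 0],
  [0, 0, -55, 13, 0, 0, 0],
  [0, 5, -85, 20, 0, 0, 0],
  [0, 12, -108, 25, 0, 0, 0],
  [0, 21, -117, 27, 0, 0, 0],
  [0, 21, -117, 27, 0, 0, 0],
  [0, 21, -117, 27, 0, 0, 0],
  [0, 21, -117, 27, 0, 0, 0],
])

```text
time: 8.0
ee_pos: [0.4457, -0.0922, 0.1201]
eef_rot: [0.5, 0.5, -0.499, 0.5]
ft_force: [-0.5, -0.9, 0.1]
width: 0.0867
```

```bash
python3 - <<'E'
from h import *
s=read_state();print(s['time'],s['ee_pos'],s['width'],tgt([.4445,-.0925,.010],B))
im=camera('wrist');cv2.imwrite('pics/w4.png',im[...,::-1])
c=cam('wrist',s);print(proj(c,[[.4445,-.0925,.02],[.4445,-.0925,.006]]))
E
```

```text
8.0 [ 0.44574437 -0.09221755  0.12013918] 0.08666780615556995 (array([110.1,  -1.4,   0.3]), array([ 0.001, -0.   , -0.001]))
[[282.13583983 202.9533153 ]
 [282.09467018 199.10253768]]
```

View pics/w4.png

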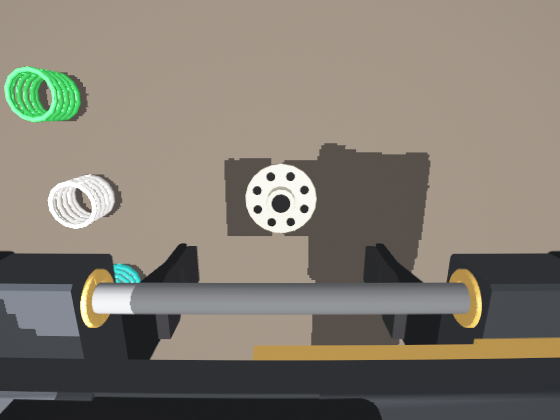

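The plate disc is at (281,199) and its boss at (281,204), both on prediction. Going down.

Emit:
arm_command([
  [0, 30, 0, 0, 0, 0, 0],
  [0, 60, 0, 0, 0, 0, 0],
  [0, 85, 0, 0, 0, 0, 0],
  [0, 100, 0, 0, 0, 0, 0],
  [0, 108, 0, 0, 0, 0, 0],
  [0, 111, 0, 0, 0, 0, 0],
  [0, 111, 0, 0, 0, 0, 0],
  [255, 111, 0, 0, 0, 0, 0],
  [255, 111, 0, 0, 0, 0, 0],
  [255, 111, 0, 0, 0, 0, 0],
], newtons=30)

```text
time: 9.05
ee_pos: [0.4449, -0.0928, 0.0092]
eef_rot: [0.5, 0.5, -0.5, 0.5]
ft_force: [1.6, 0.5, -0.7]
width: 0.0707
```

Emit:
arm_command([
  [255, 0, 0, 0, 0, 0, 0],
  [255, 0, 0, 0, 0, 0, 0],
  [255, 0, 0, 0, 0, 0, 0],
  [255, 0, 0, 0, 0, 0, 0],
  [255, 0, 0, 0, 0, 0, 0],
])

```text
time: 9.55
ee_pos: [0.4445, -0.0926, 0.0086]
eef_rot: [-0.5, -0.5, 0.5, -0.5]
ft_force: [-0.0, 0.3, -0.1]
width: 0.0311
```

Still closing; wait a moment.

Emit:
arm_command([
  [255, 0, 0, 0, 0, 0, 0],
  [255, 0, 0, 0, 0, 0, 0],
  [255, 0, 0, 0, 0, 0, 0],
])

```text
time: 9.85
ee_pos: [0.4445, -0.0926, 0.0086]
eef_rot: [-0.5, -0.5, 0.5, -0.5]
ft_force: [-0.4, -0.2, 1.0]
width: 0.0072
```

The width is 7 mm, so the boss isn't between the pads. I'll look.

```bash
python3 - <<'E'
from h import *
s=read_state();print(s['time'],s['ee_pos'],s['width'],s['ft_force'])
im=camera('wrist');cv2.imwrite('pics/w5.png',im[...,::-1])
im=camera('scene');cv2.imwrite('pics/s5.png',cv2.resize(im[120:300,120:420,::-1],None,fx=2.6,fy=2.6))
c=cam('wrist',s);print(proj(c,[[.4445,-.0925,.02],[.4445,-.0925,.006]]))
E
```

```text
9.85 [ 0.44445452 -0.09262369  0.00862601] 0.007213826145816375 [-0.44302827 -0.20355397  1.02761391]
[[281.96780064 250.7333646 ]
 [281.90671914 241.73051808]]
```

View pics/w5.png

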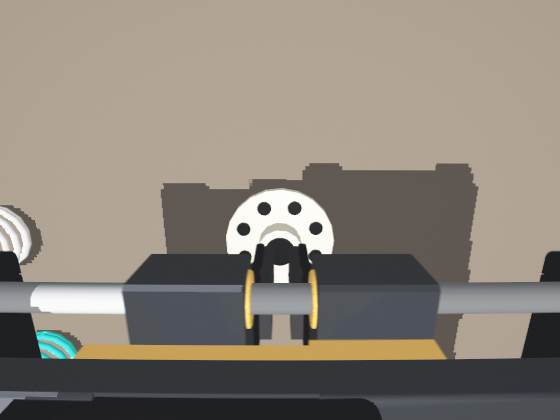

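View pics/s5.png

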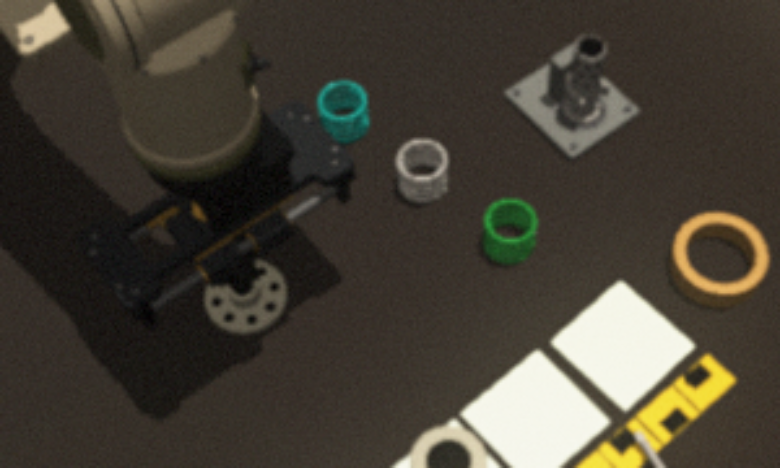

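```bash
python3 - <<'E'
from h import *
s=read_state()
c=cam('wrist',s);p=s['ee_pos']
for dz in (0,.01,.02,.03): print(dz,proj(c,[p+[0,0,dz],p+[.0095,0,dz]]).round(1).tolist())
im=cv2.imread('pics/w5.png')[180:340,200:360];cv2.imwrite('pics/w5c.png',cv2.resize(cv2.convertScaleAbs(im,alpha=1.6,beta=25),None,fx=3.7,fy=3.7,interpolation=0))
E
```

```text
0 [[282.1, 243.4], [282.1, 228.4]]
0.01 [[282.2, 249.9], [282.2, 234.3]]
0.02 [[282.2, 257.0], [282.3, 240.7]]
0.03 [[282.3, 264.9], [282.3, 247.8]]
```

View pics/w5c.png

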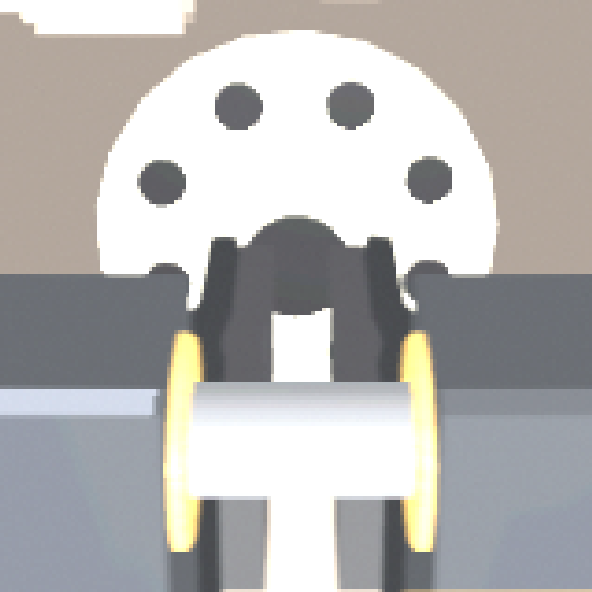

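The finger tips look higher than the nominal TCP. I'll open partway and go lower in small steps, watching the force.

Emit:
arm_command([
  [130, 0, 0, 0, 0, 0, 0],
  [130, 0, 0, 0, 0, 0, 0],
  [130, 0, 0, 0, 0, 0, 0],
  [130, 0, 0, 0, 0, 0, 0],
  [130, 0, 0, 0, 0, 0, 0],
  [130, 0, 0, 0, 0, 0, 0],
])

```text
time: 10.55
ee_pos: [0.4445, -0.0927, 0.0086]
eef_rot: [-0.5, -0.5, 0.5, -0.5]
ft_force: [-1.5, 0.4, -0.2]
width: 0.0398
```

Emit:
arm_command([
  [130, 1, 0, 0, 0, 0, 0],
  [130, 2, 0, 0, 0, 0, 0],
  [130, 2, 0, 0, 0, 0, 0],
])

```text
time: 10.85
ee_pos: [0.4443, -0.0926, 0.0065]
eef_rot: [-0.5, -0.5, 0.5, -0.5]
ft_force: [0.0, -0.4, 0.6]
width: 0.0427
```

```bash
python3 - <<'E'
from h import *
s=read_state();print(s['time'],s['ee_pos'],s['width'],s['ft_force'])
im=camera('wrist');im=im[180:340,200:360,::-1];cv2.imwrite('pics/w6c.png',cv2.resize(im,None,fx=3.7,fy=3.7,interpolation=0))
E
```

```text
10.85 [ 0.44429622 -0.09258737  0.00645689] 0.042741183529879864 [ 0.03448117 -0.36073125  0.55587955]
```

View pics/w6c.png

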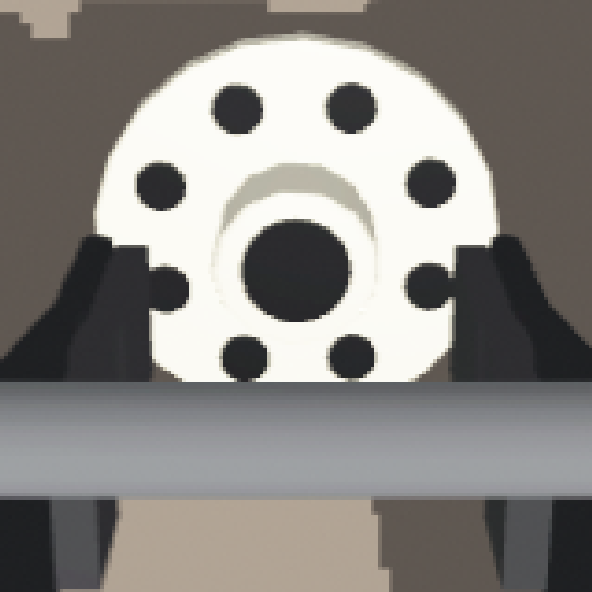

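Two independent cues, the gap scale (43 mm spans 82 px, so depth 175 mm) and the row of the pad's far corner, put the finger tips about 26 mm above the nominal TCP. There was also no contact at z = 6.5 mm. I'll step further down while watching the force.

Emit:
arm_command([
  [130, 3, 0, 0, 0, 0, 0],
  [130, 6, 0, 0, 0, 0, 0],
  [130, 8, 0, 0, 0, 0, 0],
  [130, 8, 0, 0, 0, 0, 0],
])

```text
time: 11.3
ee_pos: [0.4442, -0.0925, -0.0018]
eef_rot: [0.5, 0.5, -0.5, 0.5]
ft_force: [-0.0, 0.8, 0.6]
width: 0.0425
```

Emit:
arm_command([
  [130, 3, 0, 0, 0, 0, 0],
  [130, 5, 0, 0, 0, 0, 0],
  [130, 5, 0, 0, 0, 0, 0],
])

```text
time: 11.6
ee_pos: [0.4442, -0.0926, -0.0067]
eef_rot: [-0.5, -0.5, 0.5, -0.5]
ft_force: [0.9, 0.6, 0.6]
width: 0.0426
```

```bash
python3 - <<'E'
from h import *
s=read_state();print(s['time'],s['ee_pos'],s['width'],s['ft_force'])
im=camera('wrist');im=im[180:340,200:360,::-1];cv2.imwrite('pics/w7c.png',cv2.resize(im,None,fx=3.7,fy=3.7,interpolation=0))
im=camera('scene');cv2.imwrite('pics/s7.png',cv2.resize(im[150:290,150:350,::-1],None,fx=4,fy=4))
E
```

```text
11.6 [ 0.44424869 -0.09260417 -0.00666105] 0.04259532436596022 [0.92553081 0.57463086 0.59302129]
```

View pics/w7c.png

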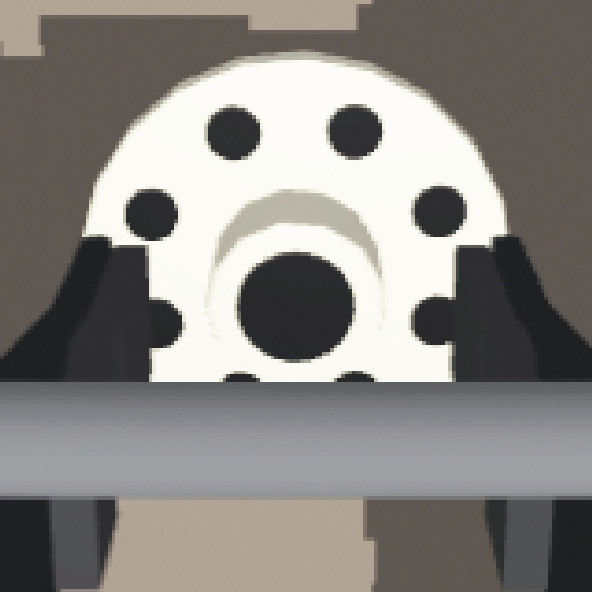

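View pics/s7.png

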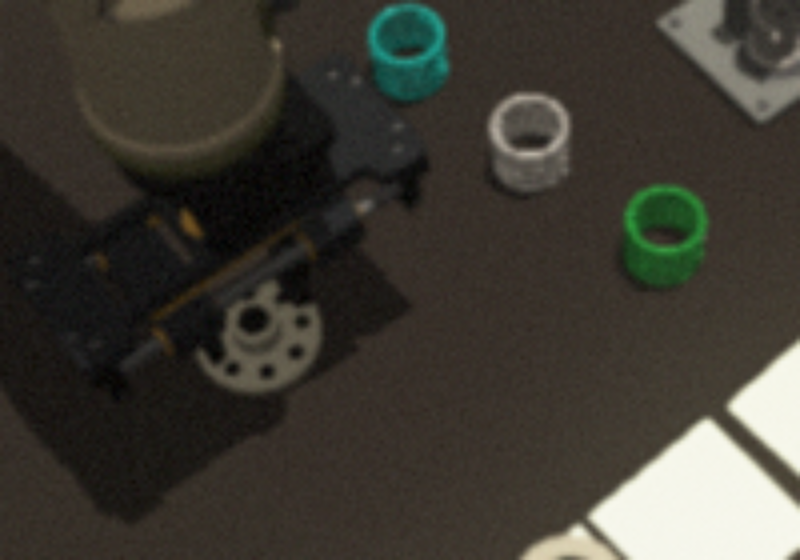

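At TCP z = −6.7 mm there's still no contact and the plate is undisturbed, so the tips really are about 26 mm higher. Continuing down.

Emit:
arm_command([
  [130, 3, 0, 0, 0, 0, 0],
  [130, 6, 0, 0, 0, 0, 0],
  [130, 8, 0, 0, 0, 0, 0],
  [130, 8, 0, 0, 0, 0, 0],
])

```text
time: 12.1
ee_pos: [0.4442, -0.0926, -0.0147]
eef_rot: [-0.5, -0.5, 0.5, -0.5]
ft_force: [0.5, -0.1, 0.6]
width: 0.0425
```

```bash
python3 - <<'E'
from h import *
s=read_state();print(s['time'],s['ee_pos'],s['width'],s['ft_force'])
im=camera('wrist');im=im[180:340,200:360,::-1];cv2.imwrite('pics/w8c.png',cv2.resize(im,None,fx=3.7,fy=3.7,interpolation=0))
E
```

```text
12.1 [ 0.44416822 -0.09256139 -0.01474115] 0.04251382194070332 [ 0.53925673 -0.1142087   0.56314044]
```

View pics/w8c.png

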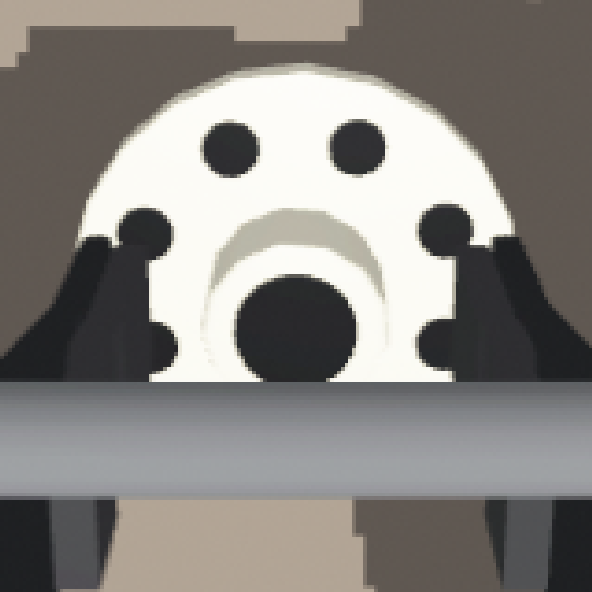

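Boss and pads now show the same scale (1.90 and 1.92 px/mm), so the tips are level with the boss top at z ≈ 20 mm. I need about 10 mm more.

Emit:
arm_command([
  [130, 3, 0, 0, 0, 0, 0],
  [130, 5, 0, 0, 0, 0, 0],
  [130, 5, 0, 0, 0, 0, 0],
])

```text
time: 12.45
ee_pos: [0.4442, -0.0926, -0.0197]
eef_rot: [-0.5, -0.5, 0.5, -0.5]
ft_force: [0.5, -0.3, 0.3]
width: 0.0427
```

Emit:
arm_command([
  [130, 2, 0, 0, 0, 0, 0],
  [130, 3, 0, 0, 0, 0, 0],
  [130, 4, 0, 0, 0, 0, 0],
  [130, 4, 0, 0, 0, 0, 0],
])

```text
time: 12.85
ee_pos: [0.4447, -0.0927, -0.0216]
eef_rot: [-0.5, -0.5, 0.5, -0.5]
ft_force: [-12.4, 2.4, 32.8]
width: 0.0427
```

```bash
python3 - <<'E'
from h import *
s=read_state();print(s['time'],s['ee_pos'],s['width'],s['ft_force'])
im=camera('wrist');im=im[180:340,200:360,::-1];cv2.imwrite('pics/w9c.png',cv2.resize(im,None,fx=3.7,fy=3.7,interpolation=0))
E
```

```text
12.85 [ 0.4446902  -0.09269911 -0.02162429] 0.04272037220856155 [-12.41843332   2.43352904  32.75879828]
```

View pics/w9c.png

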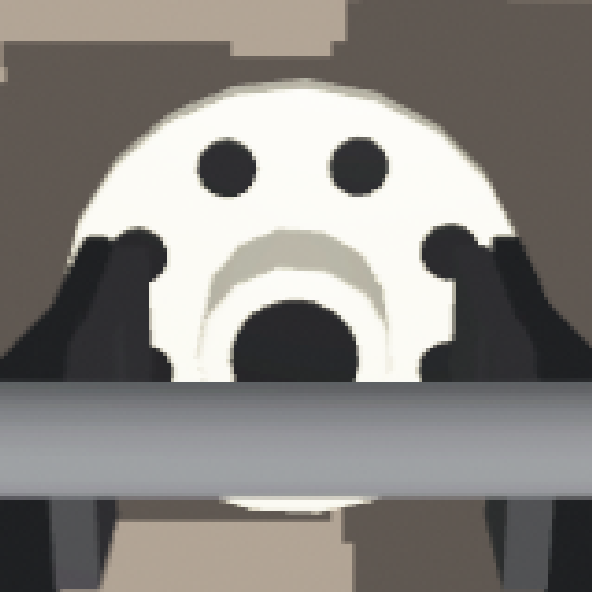

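Contact with the disc at TCP z ≈ −21.5 mm confirms that the real tips are 27 mm above the nominal TCP. Back off and grip.

Emit:
arm_command([
  [130, -4, 0, 0, 0, 0, 0],
  [130, -4, 0, 0, 0, 0, 0],
  [255, -4, 0, 0, 0, 0, 0],
  [255, -4, 0, 0, 0, 0, 0],
  [255, -4, 0, 0, 0, 0, 0],
  [255, -4, 0, 0, 0, 0, 0],
  [255, -4, 0, 0, 0, 0, 0],
  [255, -4, 0, 0, 0, 0, 0],
  [255, -4, 0, 0, 0, 0, 0],
], newtons=30)

```text
time: 13.8
ee_pos: [0.4444, -0.0926, -0.0195]
eef_rot: [-0.5, -0.5, 0.5, -0.5]
ft_force: [-0.7, 0.9, -0.8]
width: 0.0253
```

Emit:
arm_command([
  [255, -20, 0, 0, 0, 0, 0],
  [255, -45, 5, -5, 0, 0, 0],
  [255, -65, 20, -20, 0, 0, 0],
  [255, -75, 50, -48, 0, 0, 0],
  [255, -75, 85, -81, 0, 0, 0],
  [255, -75, 120, -114, 0, 0, 0],
  [255, -75, 155, -147, 0, 0, 0],
  [255, -75, 185, -175, 0, 0, 0],
  [255, -75, 208, -197, 0, 0, 0],
  [255, -75, 218, -207, 0, 0, 0],
])

```text
time: 14.8
ee_pos: [0.6635, 0.1176, 0.0549]
eef_rot: [0.5, 0.501, -0.499, 0.5]
ft_force: [-0.4, -0.3, -2.4]
width: 0.0248
```

Emit:
arm_command([
  [255, 0, 0, 0, 0, 0, 0],
  [255, 0, 0, 0, 0, 0, 0],
  [255, 0, 0, 0, 0, 0, 0],
  [255, 0, 0, 0, 0, 0, 0],
  [255, 0, 0, 0, 0, 0, 0],
])

```text
time: 15.3
ee_pos: [0.6624, 0.1134, 0.0559]
eef_rot: [-0.5, -0.5, 0.5, -0.5]
ft_force: [-0.8, 0.6, -1.1]
width: 0.0249
```

```bash
python3 - <<'E'
from h import *
s=read_state();print(s['time'],s['ee_pos'],s['width'],s['ft_force'],s['joint_positions'].round(2),tgt([.663,.114,-.0165],B))
im=camera('wrist');cv2.imwrite('pics/w10.png',im[...,::-1])
E
```

```text
15.3 [0.66236368 0.11339784 0.05588816] 0.024914986860640007 [-0.78612262  0.60597568 -1.1363262 ] [ 0.15  0.6  -0.55  1.46  0.32  1.18 -2.02] (array([72.4,  0.6, -0.6]), array([-0.001,  0.001, -0.   ]))
```

View pics/w10.png

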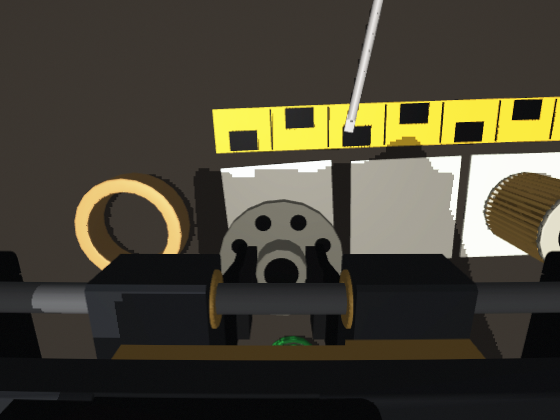

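The plate is held level over the farthest blotter, by the tape. Lowering.

Emit:
arm_command([
  [255, 20, 0, 0, 0, 0, 0],
  [255, 42, 0, 0, 0, 0, 0],
  [255, 58, 0, 0, 0, 0, 0],
  [255, 66, 0.5, -0.5, 0, 0, 0],
  [255, 70, 0.5, -0.5, 0, 0, 0],
  [255, 72, 0.5, -0.5, 0, 0, 0],
  [255, 72, 0.5, -0.5, 0, 0, 0],
  [255, 72, 0.5, -0.5, 0, 0, 0],
])

```text
time: 16.15
ee_pos: [0.6636, 0.1149, -0.0155]
eef_rot: [0.5, 0.5, -0.5, 0.5]
ft_force: [-0.7, 0.5, -1.7]
width: 0.0245
```

Emit:
arm_command([
  [255, 0.5, 0, 0, 0, 0, 0],
  [255, 1, 0, 0, 0, 0, 0],
  [255, 1, 0, 0, 0, 0, 0],
])

```text
time: 16.45
ee_pos: [0.663, 0.1148, -0.0172]
eef_rot: [0.5, 0.5, -0.5, 0.5]
ft_force: [-0.1, -0.4, -1.3]
width: 0.0249
```

Emit:
arm_command([
  [120, 0, 0, 0, 0, 0, 0],
  [120, 0, 0, 0, 0, 0, 0],
  [120, 0, 0, 0, 0, 0, 0],
  [120, 0, 0, 0, 0, 0, 0],
  [120, -15, 0, 0, 0, 0, 0],
  [120, -40, 0, 0, 0, 0, 0],
  [100, -70, 0, 0, 0, 0, 0],
  [60, -100, -25, 0, 0, 0, 0],
  [30, -110, -50, 0, 0, 0, 0],
  [30, -110, -80, 0, 0, 0, 0],
])

```text
time: 17.45
ee_pos: [0.5839, 0.1155, 0.096]
eef_rot: [0.501, 0.499, -0.499, 0.501]
ft_force: [0.4, 0.2, -0.7]
width: 0.0688
```

Emit:
arm_command([
  [30, 0, -20, 0, 0, 0, 0],
  [30, 0, -20, 0, 0, 0, 0],
  [30, 0, -20, 0, 0, 0, 0],
])

```text
time: 17.75
ee_pos: [0.5636, 0.1147, 0.0939]
eef_rot: [0.5, 0.499, -0.5, 0.501]
ft_force: [0.4, 0.3, 0.0]
width: 0.076
```

```bash
python3 - <<'E'
from h import *
s=read_state();print(s['time'],s['ee_pos'],s['width'],tgt([.446,.086,.06],B))
im=camera('wrist');cv2.imwrite('pics/w11.png',im[...,::-1])
c=cam('wrist',s);print(proj(c,[[.663,.114,.008],[.663,.114,.022]]))
E
```

```text
17.75 [0.56363149 0.1147216  0.09386159] 0.07596262230642795 (array([  33.7, -117.7,   28.7]), array([-0.   ,  0.   , -0.002]))
[[282.81108246  81.03421111]
 [282.91608438  79.24139641]]
```

View pics/w11.png

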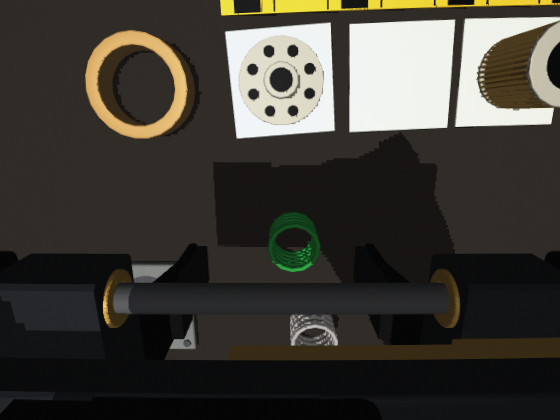

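The plate rests centred on its blotter (281,80), prediction (283,81). Now the steel spring at (314,330).

Emit:
arm_command([
  [30, 0, -30, 7, 0, 0, 0],
  [30, 0, -60, 15, 0, 0, 0],
  [30, 0, -90, 22, 0, 0, 0],
  [30, 0, -110, 27, 0, 0, 0],
  [30, 0, -118, 29, 0, 0, 0],
  [30, 0, -118, 29, 0, 0, 0],
  [30, 0, -118, 29, 0, 0, 0],
  [30, 0, -118, 29, 0, 0, 0],
])

```text
time: 18.6
ee_pos: [0.446, 0.0863, 0.0928]
eef_rot: [0.5, 0.5, -0.5, 0.5]
ft_force: [-0.7, -0.4, -0.9]
width: 0.0767
```

```bash
python3 - <<'E'
from h import *
s=read_state();print(s['time'],s['ee_pos'],s['width'],tgt([.446,.086,-.019],B))
im=camera('wrist');cv2.imwrite('pics/w12.png',im[...,::-1])
c=cam('wrist',s);print(proj(c,[[.446,.086,.036],[.446,.086,.0]]))
E
```

```text
18.6 [0.44602558 0.08630428 0.09276695] 0.07666146682992267 (array([ 1.118e+02, -1.000e-01,  4.000e-01]), array([-0.   , -0.001, -0.   ]))
[[282.35093976 215.85864774]
 [282.22783853 203.69634694]]
```

View pics/w12.png

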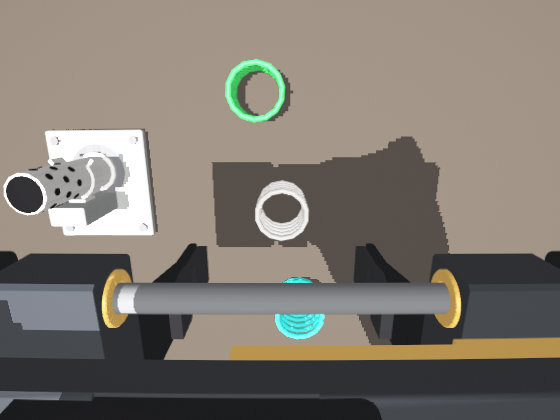

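The steel spring's top is at (281,214), prediction (282,216). Going down to grip.

Emit:
arm_command([
  [30, 30, 0, 0, 0, 0, 0],
  [30, 60, 0.5, 0, 0, 0, 0],
  [30, 85, 0.5, 0, 0, 0, 0],
  [30, 100, 0.5, 0, 0, 0, 0],
  [30, 108, 0.5, 0, 0, 0, 0],
  [30, 110, 0.5, 0, 0, 0, 0],
  [255, 110, 0.5, 0, 0, 0, 0],
  [255, 110, 0.5, 0, 0, 0, 0],
  [255, 110, 0.5, 0, 0, 0, 0],
  [255, 110, 0.5, 0, 0, 0, 0],
], newtons=20)

```text
time: 19.65
ee_pos: [0.4459, 0.0859, -0.0169]
eef_rot: [0.5, 0.5, -0.5, 0.5]
ft_force: [-1.7, 0.5, 0.2]
width: 0.0524
```

Emit:
arm_command([
  [255, 0, 0, 0, 0, 0, 0],
  [255, 0, 0, 0, 0, 0, 0],
  [255, 0, 0, 0, 0, 0, 0],
])

```text
time: 19.95
ee_pos: [0.4457, 0.0858, -0.0171]
eef_rot: [0.5, 0.5, -0.5, 0.5]
ft_force: [-0.3, -0.2, 3.2]
width: 0.0413
```

Emit:
arm_command([
  [255, -20, 0, 0, 0, 0, 0],
  [255, -50, 3, 1, 0, 0, 0],
  [255, -80, 15, 5, 0, 0, 0],
  [255, -90, 45, 13, 0, 0, 0],
  [255, -90, 80, 24, 0, 0, 0],
  [255, -90, 115, 34, 0, 0, 0],
  [255, -90, 150, 45, 0, 0, 0],
  [255, -90, 185, 55, 0, 0, 0],
  [255, -90, 210, 63, 0, 0, 0],
  [255, -90, 221, 66, 0, 0, 0],
])

```text
time: 20.95
ee_pos: [0.6681, 0.0183, 0.0717]
eef_rot: [-0.5, -0.5, 0.501, -0.499]
ft_force: [-0.6, 0.1, 0.1]
width: 0.0416
```

Emit:
arm_command([
  [255, 0, 0, 0, 0, 0, 0],
  [255, 0, 0, 0, 0, 0, 0],
  [255, 0, 0, 0, 0, 0, 0],
  [255, 0, 0, 0, 0, 0, 0],
  [255, 0, 0, 0, 0, 0, 0],
])

```text
time: 21.45
ee_pos: [0.6662, 0.02, 0.0729]
eef_rot: [0.5, 0.5, -0.5, 0.5]
ft_force: [0.7, -0.4, -0.4]
width: 0.0415
```

```bash
python3 - <<'E'
from h import *
s=read_state();print(s['time'],s['ee_pos'],s['width'],s['joint_positions'].round(2),tgt([.667,.020,-.015],B))
im=camera('wrist');cv2.imwrite('pics/w13.png',im[...,::-1])
E
```

```text
21.45 [0.66615869 0.01996614 0.07294171] 0.04145627252835035 [ 0.29  0.57 -0.54  1.46  0.3   1.2  -1.86] (array([87.9,  0.8, -0.1]), array([ 0.,  0., -0.]))
```

View pics/w13.png

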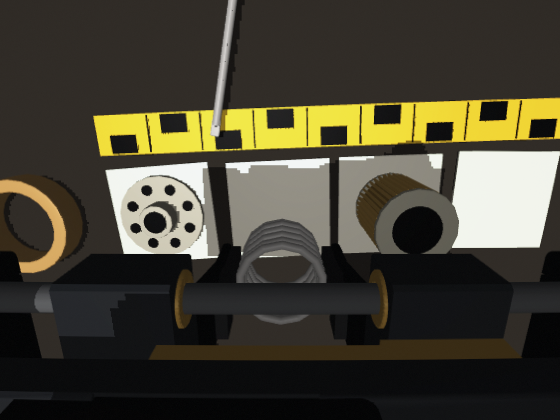

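The spring is upright over the third blotter. By the carriage scale the gripper's body is about 70 mm above the tips, so it clears the element. Lowering.

Emit:
arm_command([
  [255, 20, 0, 0, 0, 0, 0],
  [255, 45, 0.5, 0, 0, 0, 0],
  [255, 65, 0.5, 0, 0, 0, 0],
  [255, 77, 0.5, 0, 0, 0, 0],
  [255, 83, 0.5, 0, 0, 0, 0],
  [255, 86, 0.5, 0, 0, 0, 0],
  [255, 87, 0.5, 0, 0, 0, 0],
  [255, 87, 0.5, 0, 0, 0, 0],
  [255, 87, 0.5, 0, 0, 0, 0],
])

```text
time: 22.4
ee_pos: [0.6675, 0.0198, -0.0136]
eef_rot: [0.5, 0.5, -0.5, 0.5]
ft_force: [0.3, -0.3, -0.2]
width: 0.0413
```

Then 1.3 mm lower, open to about 58 mm, and lift.

Emit:
arm_command([
  [255, 0.7, 0, 0, 0, 0, 0],
  [255, 1.3, 0, 0, 0, 0, 0],
  [255, 1.3, 0, 0, 0, 0, 0],
  [80, 1.3, 0, 0, 0, 0, 0],
  [80, 1.3, 0, 0, 0, 0, 0],
  [80, 1.3, 0, 0, 0, 0, 0],
  [80, 1.3, 0, 0, 0, 0, 0],
  [80, -15, 0, 0, 0, 0, 0],
  [80, -40, 0, 0, 0, 0, 0],
  [80, -70, 0, 0, 0, 0, 0],
])

```text
time: 23.4
ee_pos: [0.6665, 0.0199, 0.0568]
eef_rot: [0.5, 0.5, -0.5, 0.5]
ft_force: [1.4, -0.3, 0.5]
width: 0.0598
```

Emit:
arm_command([
  [80, -35, -10, 0, 0, 0, 0],
  [60, -65, -40, 0, 0, 0, 0],
  [60, -90, -70, 0, 0, 0, 0],
  [60, -90, -100, 0, 0, 0, 0],
  [60, -90, -100, 0, 0, 0, 0],
  [60, -90, -100, 0, 0, 0, 0],
])

```text
time: 24.0
ee_pos: [0.5672, 0.0196, 0.147]
eef_rot: [0.5, 0.499, -0.5, 0.501]
ft_force: [-0.7, -0.0, 0.1]
width: 0.0664
```

```bash
python3 - <<'E'
from h import *
s=read_state();print(s['time'],s['ee_pos'],s['width'],tgt([.477,.2365,.147],B))
im=camera('wrist');cv2.imwrite('pics/w14.png',im[...,::-1])
c=cam('wrist',s);print(proj(c,[[.667,.02,.038],[.667,.02,.002]]))
E
```

```text
24.0 [0.56717947 0.01962893 0.14703779] 0.06643921312287883 (array([  -0.3,  -90.2, -216.8]), array([-0.   ,  0.001, -0.002]))
[[281.26957746  83.06786962]
 [281.20701168  86.43541821]]
```

View pics/w14.png

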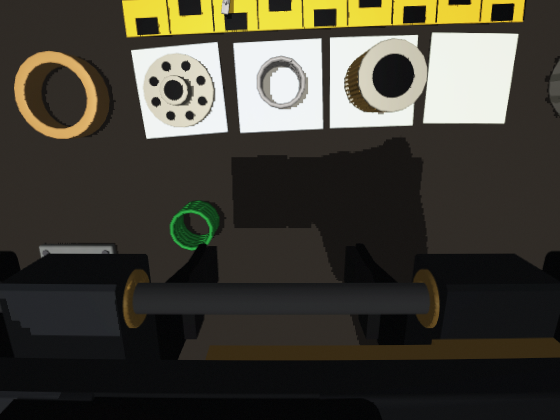

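The spring stands centred at (283,82). Now the standpipe; I'll move above it.

Emit:
arm_command([
  [60, 0, -10, -25, 0, 0, 0],
  [60, 0, -25, -60, 0, 0, 0],
  [60, 0, -40, -95, 0, 0, 0],
  [60, 0, -54, -130, 0, 0, 0],
  [60, 0, -69, -165, 0, 0, 0],
  [60, 0, -80, -195, 0, 0, 0],
  [60, 0, -90, -217, 0, 0, 0],
  [60, 0, -90, -217, 0, 0, 0],
  [60, 0, -90, -217, 0, 0, 0],
  [60, 0, -90, -217, 0, 0, 0],
])

```text
time: 25.05
ee_pos: [0.4779, 0.236, 0.1454]
eef_rot: [-0.5, -0.5, 0.501, -0.5]
ft_force: [-0.8, -0.5, -0.5]
width: 0.0664
```

```bash
python3 - <<'E'
from h import *
s=read_state();print(s['time'],s['ee_pos'],s['width'],s['joint_positions'].round(2),tgt([.478,.2365,.025],B))
im=camera('wrist');cv2.imwrite('pics/w15.png',im[...,::-1])
c=cam('wrist',s);print(proj(c,[[.4765,.2365,.092],[.4765,.2365,.043],[.4645,.2365,.008],[.5095,.1965,.008],[.5095,.2765,.008]]))
E
```

```text
25.05 [0.47785577 0.23596588 0.14543258] 0.06641452875659214 [ 0.11  0.24 -0.75  1.74  0.17  1.23 -2.25] (array([120.4,   0.2,  -0.5]), array([-0.002,  0.   ,  0.   ]))
[[281.19026196 218.7882804 ]
 [281.16054529 202.26819994]
 [281.15918945 204.97680098]
 [322.49250243 159.98266632]
 [239.71978057 160.10003405]]
```

View pics/w15.png

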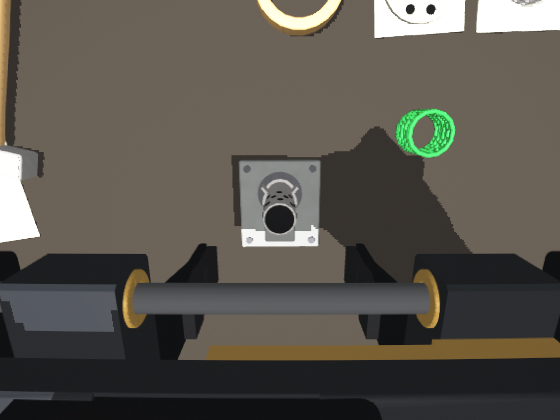

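The pipe top is at (280,219), prediction (281,219), and the stand is square to the axes with the mouth facing away. I'll lower the tips to about 52 mm, just above the clip, and grip firmly.

Emit:
arm_command([
  [60, 30, 0, 0, 0, 0, 0],
  [60, 60, 0.5, -1, 0, 0, 0],
  [60, 85, 0.5, -1, 0, 0, 0],
  [60, 105, 0.5, -1, 0, 0, 0],
  [60, 115, 0.5, -1, 0, 0, 0],
  [60, 121, 0.5, -1, 0, 0, 0],
  [60, 121, 0.5, -1, 0, 0, 0],
  [255, 121, 0.5, -1, 0, 0, 0],
  [255, 121, 0.5, -1, 0, 0, 0],
  [255, 121, 0.5, -1, 0, 0, 0],
], newtons=50)

```text
time: 26.1
ee_pos: [0.478, 0.238, 0.0253]
eef_rot: [0.5, 0.5, -0.5, 0.5]
ft_force: [-0.4, 0.1, -1.1]
width: 0.05
```

Emit:
arm_command([
  [255, 0, 0, 0, 0, 0, 0],
  [255, 0, 0, 0, 0, 0, 0],
  [255, 0, 0, 0, 0, 0, 0],
  [255, 0, 0, 0, 0, 0, 0],
])

```text
time: 26.5
ee_pos: [0.4776, 0.2378, 0.0247]
eef_rot: [-0.5, -0.5, 0.5, -0.5]
ft_force: [-0.3, -0.1, 1.5]
width: 0.0252
```

Emit:
arm_command([
  [255, -0.5, 4, 0, 0, 0, 0],
  [255, -0.5, 8, 0, 0, 0, 0],
  [255, -0.5, 12, 0, 0, 0, 0],
  [255, -0.5, 16, 0, 0, 0, 0],
  [255, -0.5, 21, 0, 0, 0, 0],
  [255, -0.5, 27, 0, 0, 0, 0],
  [255, -0.5, 34, 0, 0, 0, 0],
  [255, -0.5, 42, 0, 0, 0, 0],
  [255, -0.5, 50, 0, 0, 0, 0],
  [255, -0.5, 58, 0, 0, 0, 0],
])

```text
time: 27.5
ee_pos: [0.5363, 0.2378, 0.0251]
eef_rot: [0.5, 0.5, -0.5, 0.5]
ft_force: [0.1, 0.7, -0.8]
width: 0.0249
```

Emit:
arm_command([
  [255, 0, 0, 0, 0, 0, 0],
  [255, 0, 0, 0, 0, 0, 0],
  [255, 0, 0, 0, 0, 0, 0],
])

```text
time: 27.8
ee_pos: [0.5351, 0.238, 0.0251]
eef_rot: [0.5, 0.5, -0.5, 0.5]
ft_force: [0.2, -0.4, -1.8]
width: 0.0251
```

```bash
python3 - <<'E'
from h import *
s=read_state();print(s['time'],s['ee_pos'],s['width'],s['ft_force'])
im=camera('wrist');cv2.imwrite('pics/w16.png',im[...,::-1])
im=camera('top');cv2.imwrite('pics/t16.png',cv2.resize(im[190:300,120:270,::-1],None,fx=4,fy=4))
E
```

```text
27.8 [0.53514576 0.23798661 0.02507271] 0.025143403033649512 [ 0.20883518 -0.41055102 -1.80527669]
```

View pics/w16.png

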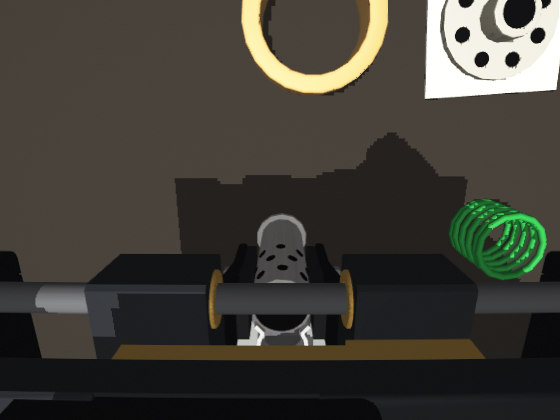

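View pics/t16.png

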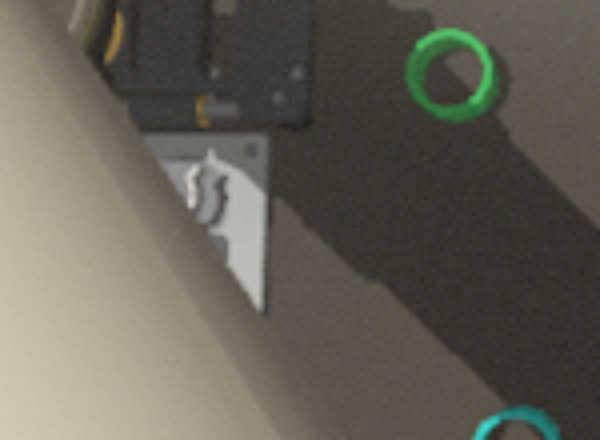

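```bash
python3 - <<'E'
from h import *
s=read_state()
c=cam('wrist',s);p=s['ee_pos']
for x in(-.003,0,.003): print(proj(c,[[p[0]+x,p[1],.0085],[p[0]+x+.016,p[1],.0085],[p[0]+x,p[1],.0925]]).round(1).tolist(), proj(c,[[p[0]+x+.013,p[1],.0925]]))
im=cv2.imread('pics/w16.png')[190:360,200:370];cv2.imwrite('pics/w16c.png',cv2.resize(im,None,fx=3.5,fy=3.5,interpolation=0))
E
```

```text
[[282.0, 238.2], [282.1, 214.7], [282.6, 310.5]] [[282.7035959  282.19535129]]
[[282.0, 233.9], [282.1, 210.1], [282.7, 304.1]] [[282.71889147 275.43356166]]
[[282.0, 229.5], [282.1, 205.6], [282.7, 297.6]] [[282.73433971 268.58447414]]
```

View pics/w16c.png

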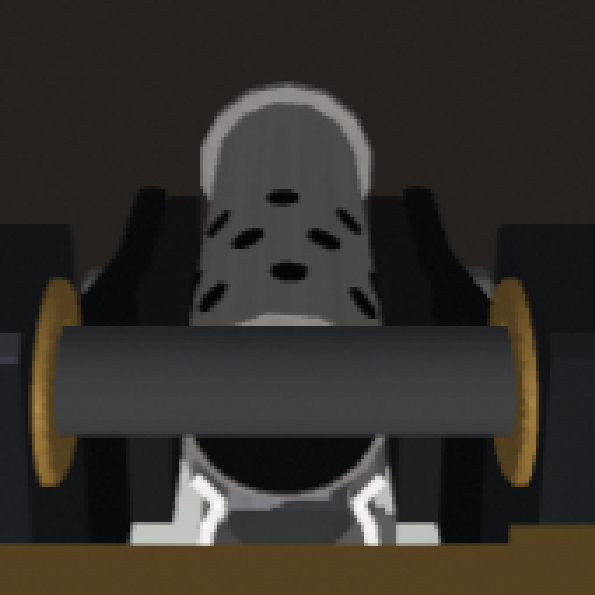

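The flange's far edge (row 214) and the top rim's far edge (row 281) match an upright pipe about 2.5 mm behind the TCP in x. The pipe is out of the clip, so I'll lift and carry it to the blotter beside the can.

Emit:
arm_command([
  [255, -15, 0, 0, 0, 0, 0],
  [255, -40, 0, 0, 0, 0, 0],
  [255, -70, 2, 2, 0, 0, 0],
  [255, -95, 8, 18, 0, 0, 0],
  [255, -100, 20, 48, 0, 0, 0],
  [255, -100, 34, 84, 0, 0, 0],
  [255, -100, 48, 122, 0, 0, 0],
  [255, -100, 62, 160, 0, 0, 0],
  [255, -100, 76, 198, 0, 0, 0],
  [255, -100, 90, 236, 0, 0, 0],
])

```text
time: 28.9
ee_pos: [0.626, 0.0004, 0.1267]
eef_rot: [0.5, 0.5, -0.5, 0.5]
ft_force: [1.0, 0.7, -0.6]
width: 0.0252
```

Emit:
arm_command([
  [255, 0, 12, 38, 0, 0, 0],
  [255, 0, 24, 76, 0, 0, 0],
  [255, 0, 36, 110, 0, 0, 0],
  [255, 0, 45, 138, 0, 0, 0],
  [255, 0, 50, 154, 0, 0, 0],
  [255, 0, 52, 160, 0, 0, 0],
  [255, 0, 52, 160, 0, 0, 0],
  [255, 0, 52, 160, 0, 0, 0],
  [255, 0, 52, 160, 0, 0, 0],
  [255, 0, 52, 160, 0, 0, 0],
])

```text
time: 29.9
ee_pos: [0.6775, -0.1568, 0.1254]
eef_rot: [0.5, 0.5, -0.5, 0.5]
ft_force: [-0.4, 0.2, -1.1]
width: 0.0251
```

```bash
python3 - <<'E'
from h import *
s=read_state();print(s['time'],s['ee_pos'],s['width'],s['ft_force'],s['joint_positions'].round(2),tgt([.6775,-.1585,.0187],B))
im=camera('wrist');cv2.imwrite('pics/w17.png',im[...,::-1])
c=cam('wrist',s);p=s['ee_pos'];f=p[2]-.0166
print(proj(c,[[.675-.04,-.1585,.002],[.675+.04,-.1585,.002],[.675,-.1985,.002],[.675,-.1185,.002]]).round())
for x in(-.003,0): print(x,proj(c,[[p[0]+x+.016,p[1],f],[p[0]+x+.013,p[1],f+.084]]).round(1).tolist())
E
```

```text
29.9 [ 0.6774502  -0.15677469  0.12542249] 0.02505760160529029 [-0.38985411  0.15454382 -1.12036578] [ 0.51  0.58 -0.52  1.31  0.29  1.32 -1.58] (array([106.7,   0. ,   1.7]), array([ 0.001, -0.   , -0.   ]))
[[283. 237.]
 [284. 156.]
 [325. 198.]
 [242. 198.]]
-0.003 [[282.1, 214.7], [282.7, 282.3]]
0 [[282.1, 210.2], [282.7, 275.5]]
```

View pics/w17.png

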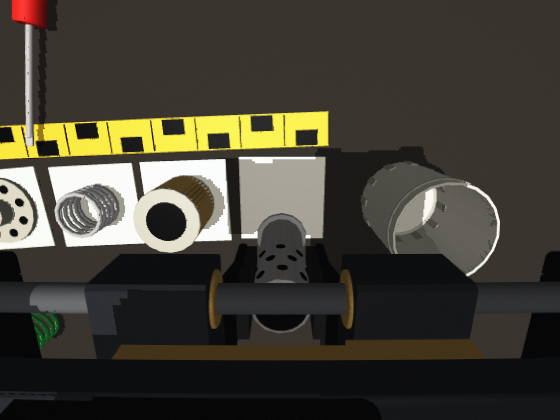

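The pipe is upright over the blotter next to the can (blotter columns 239–325, pipe at 282). Lowering.

Emit:
arm_command([
  [255, 20, 0, 0, 0, 0, 0],
  [255, 45, 0, 1, 0, 0, 0],
  [255, 70, 0, 1, 0, 0, 0],
  [255, 88, 0, 1, 0, 0, 0],
  [255, 98, 0, 1, 0, 0, 0],
  [255, 103, 0, 1, 0, 0, 0],
  [255, 105, 0, 1, 0, 0, 0],
  [255, 105, 0, 1, 0, 0, 0],
  [255, 105, 0, 1, 0, 0, 0],
])

```text
time: 30.85
ee_pos: [0.6781, -0.1593, 0.0212]
eef_rot: [0.5, 0.499, -0.5, 0.5]
ft_force: [0.7, 1.2, -1.3]
width: 0.0251
```

Emit:
arm_command([
  [255, 0.5, 0, 0, 0, 0, 0],
  [255, 1, 0, 0, 0, 0, 0],
  [255, 1, 0, 0, 0, 0, 0],
])

```text
time: 31.15
ee_pos: [0.6775, -0.1592, 0.0193]
eef_rot: [0.5, 0.5, -0.5, 0.5]
ft_force: [0.4, -0.6, -1.0]
width: 0.0248
```

Emit:
arm_command([
  [255, 0.3, 0, 0, 0, 0, 0],
  [255, 0.6, 0, 0, 0, 0, 0],
  [255, 0.6, 0, 0, 0, 0, 0],
])

```text
time: 31.45
ee_pos: [0.6775, -0.1592, 0.0187]
eef_rot: [-0.5, -0.5, 0.5, -0.5]
ft_force: [-0.7, -0.4, 0.1]
width: 0.0252
```

```bash
python3 - <<'E'
from h import *
s=read_state();print(s['time'],s['ee_pos'],s['width'],s['ft_force'])
im=camera('wrist');cv2.imwrite('pics/w18.png',cv2.resize(im[150:330,170:400,::-1],None,fx=3.2,fy=3.2))
E
```

```text
31.45 [ 0.67750307 -0.15919579  0.018727  ] 0.025162031500648784 [-0.74685169 -0.35851849  0.13964177]
```

View pics/w18.png

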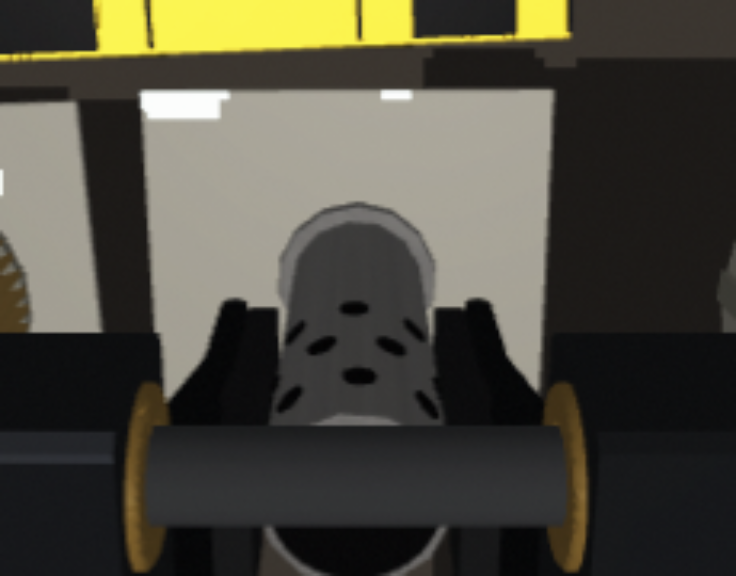

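The pipe stands in the middle of the blotter. I'll ease it down another 0.4 mm, open and lift straight up.

Emit:
arm_command([
  [255, 0.4, 0, 0, 0, 0, 0],
  [255, 0.4, 0, 0, 0, 0, 0],
  [130, 0.4, 0, 0, 0, 0, 0],
  [130, 0.4, 0, 0, 0, 0, 0],
  [130, 0.4, 0, 0, 0, 0, 0],
  [130, 0.4, 0, 0, 0, 0, 0],
  [130, 0.4, 0, 0, 0, 0, 0],
  [130, -10, 0, 0, 0, 0, 0],
  [130, -30, 0, 0, 0, 0, 0],
  [130, -60, 0, 0, 0, 0, 0],
])

```text
time: 32.5
ee_pos: [0.6765, -0.159, 0.0784]
eef_rot: [0.5, 0.501, -0.5, 0.499]
ft_force: [0.7, -0.1, 0.0]
width: 0.0424
```

Emit:
arm_command([
  [130, -30, 0, 0, 0, 0, 0],
  [130, -65, 0, 0, 0, 0, 0],
  [130, -90, -15, 0, 0, 0, 0],
  [130, -90, -45, 0, 0, 0, 0],
  [130, -90, -85, 0, 0, 0, 0],
  [130, -90, -125, 0, 0, 0, 0],
  [130, -90, -165, 0, 0, 0, 0],
  [130, -90, -200, 0, 0, 0, 0],
  [130, -90, -200, 0, 0, 0, 0],
  [130, -90, -200, 0, 0, 0, 0],
])

```text
time: 33.5
ee_pos: [0.4775, -0.1595, 0.1698]
eef_rot: [0.5, 0.499, -0.5, 0.501]
ft_force: [0.5, 1.1, 0.6]
width: 0.043
```

```bash
python3 - <<'E'
from h import *
s=read_state();print(s['time'],s['ee_pos'],s['width'],s['ft_force'])
for n in ('scene','top','wrist'):
    im=camera(n);cv2.imwrite(f'pics/{n}19.png',im[...,::-1])
c=cam('wrist',s);print(proj(c,[[.675,-.1585,.086],[.675,-.1585,.002]]))
E
```

```text
33.5 [ 0.47747667 -0.15950529  0.16976269] 0.04297983501085498 [0.48947471 1.09785929 0.60974787]
[[280.19225716 -68.46354068]
 [280.25292506 -22.06986978]]
```

View pics/scene19.png

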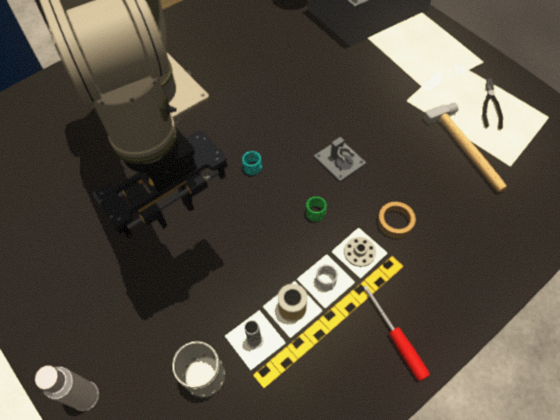

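View pics/top19.png

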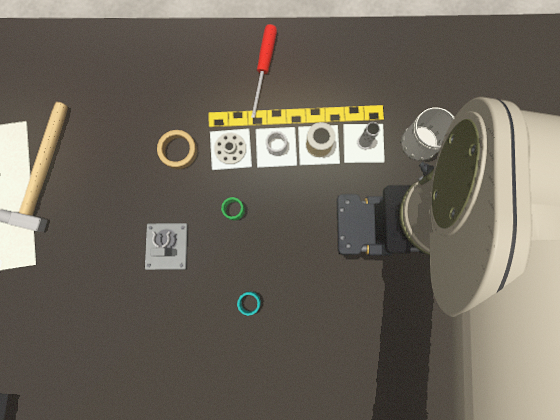

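Both views show all four parts standing in the right order on their blotters, with the can unmoved at (200,370) in the scene view. Now I'll check the centring.

```bash
python3 - <<'E'
from h import *
B4=[('pipe',[.675,-.1585],.002,16,.086,13),('elem',[.671,-.0665],.002,27,.062,27),('spring',[.667,.02],.002,21,.038,21),('plate',[.663,.114],.008,33,.022,13)]
for n,off,sz,k in(('top',(195,110),(205,75),3.8),('scene',(215,215),(190,170),3.5)):
    c=cam(n);im=cv2.imread(f'pics/{n}19.png');x,y=off;a=cv2.resize(im[y:y+sz[1],x:x+sz[0]],None,fx=k,fy=k,interpolation=cv2.INTER_CUBIC)
    th=np.linspace(0,2*np.pi,40)
    for _,p,z1,r1,z2,r2 in B4:
        for z,r,col in((z1,r1,(0,0,255)),(z2,r2,(255,0,0))):
            P=np.c_[p[0]+r/1000*np.cos(th),p[1]+r/1000*np.sin(th),np.full(40,z)]
            q=((proj(c,P)-off+.5)*k).astype(int);cv2.polylines(a,[q.reshape(-1,1,2)],True,col,1)
    cv2.imwrite(f'pics/chk_{n}.png',a)
    print(n,np.abs(cv2.imread(f'pics/{n}0.png').astype(int)-im)[(110 if n=="top" else 340):(160 if n=="top" else 400),(400 if n=="top" else 175):(430 if n=="top" else 225)].mean())
E
```

```text
top 17.645333333333333
scene 2.667111111111111
```

View pics/chk_top.png

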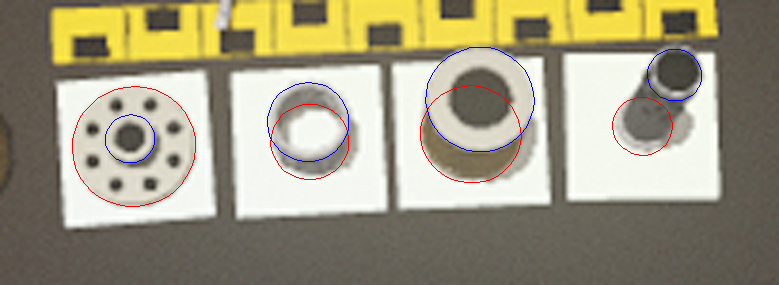

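View pics/chk_scene.png

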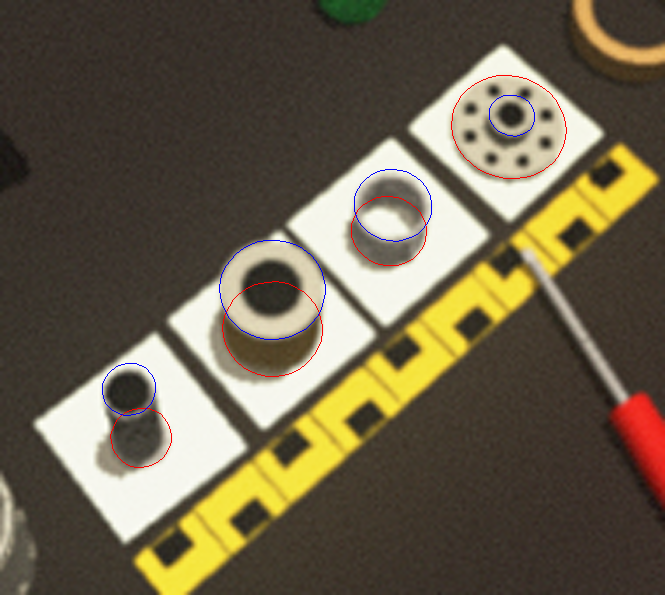

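All four parts are upright and match the drawn blotter-centre circles to within about 1–2 mm in both views. The gripper is clear of everything, so I'm handing in.

```bash
python3 - <<'E'
from bench import *
print(close_job())
E
```

```text
the job is handed in; nothing more can be done
None
```

The row is done and handed in after about 34 s on the robot's clock. From the can outwards the parts stand as standpipe, pleated element, coil spring, tapping plate. The standpipe came out sideways through the clip's mouth, drawn about 56 mm before I lifted it.

**Last checks:** the top and scene pictures show all four parts upright and within about 1–2 mm of their blotter centres. The gripper was well clear. The can did not move in the scene view; the same comparison in the top view proved nothing, because the arm covered part of the can.

**What disagreed or failed along the way:**
- **Finger tips:** the real tips sit about 27 mm above the stated TCP. My first grip on the tapping plate closed above its boss without moving it. I worked out the true offset from the wrist pictures and a light touch, then gripped it lower.
- **Force on the plate:** that touch read about 33 N upward on the wrist (35 N in all), with the finger tips on the plate. No other reading showed more than a few newtons.

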